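# Read a glass plate's label under a loupe

## Task

The eye loupe has toppled over: stand it upright, wide rim down, in the round seat on top of the reading stand and let go of it. Then take the glass plate that has a small notch in one corner (the notch marks its frosted, labelled end) by its clear end and slide the frosted end first, label up, into the stand's channel under the loupe until it has pushed the sprung stop fully home. Finish while still holding the plate there so that I can read the label (let go, and the spring would push it out again), and leave the other things where they are.

Things in the scene. Friction and masses are not known exactly. Their poses are not given: they have to be found in the camera images.
- loupe: Toppled eye loupe, black, orange lens ring, 32 mm across its wide rim, 24 mm at the waist, 28 mm over the lens ring, 27 mm long, 26 g. Origin: centre of the wide rim; z runs along its axis from wide rim to lens ring (up when it stands). At the start it lies on its side on the 3 mm mat, axis level within 5 degrees, z pointing to the left (world +y) within 35 degrees.
- reading_stand: Aluminium stand, fixed, 65 x 52 x 23 mm, on the mat. Origin: centre of the underside. x: direction of insertion, z up. Channel along x, open at -x: floor at z = 8 mm, 33 mm wide, roofed 9 mm above the floor from x = -19 mm on; flared from x = -20 to -29 mm, 40 mm wide at its front. A key in the channel's inner +y corner lets only the notched corner pass x = 14.5 mm.
- loupe_seat (a point): Centre of the loupe seat on the stand's dark bridge: 20 mm above the stand's underside, 4 mm in +x of its origin, over a 22 mm window. A low ring, 37 mm inside, 43 mm outside, 3 mm high, surrounds the seat. The loupe's wide rim (32 mm) stands on the bridge inside this ring, which leaves 2.5 mm of play all round. Axes as the stand.
- channel_mouth (a point): Middle of the channel floor where its straight part begins, 20 mm in -x of the stand's origin and 8 mm above its underside. Axes as the stand: x points into the channel.
- sprung_stop (a joint): Spring plunger at the channel's inner end, m. 0: free, its tip at x = 14 mm of the stand; grows as the plate pushes it in. At 0.006 to 0.0065 the plate is fully home, against the end wall (x = 20.5 mm). Spring 1.5 N at 0, about 4.6 N when home. Without the notch on the key's side a plate stops at about 0.0005.
- notched_plate: Glass plate 80 x 30 x 6 mm, 36 g, lying flat on the 3 mm mat, label up. Origin: centre of the underside; x along it towards the frosted end (x = 12 to 40 mm is frosted, with fine ruled marks on top as the label; the rest is clear with thin etched lines), z up. A 7 x 7 mm square notch is cut out of the corner at +x, +y. Home in the stand its x is the stand's x and its origin lies 20 mm in -x of the stand's.
- label (a point): Middle of the label on the plate's upper face: x = 24 mm, y = 0, z = 6 mm of the plate. It comes under the loupe when the plate is home.
- notch (a point): Middle of the notch in the plate's corner, at the height of the upper face: x = 36.5 mm, y = 11.5 mm of the plate.
- blank_plate: A blank: another glass plate 80 x 30 x 6 mm with a frosted end, but with four square corners and no marks on the frosted end. Not needed; leave it alone. Origin: centre of its underside, x towards its frosted end.
- bench_block: Six-sided steel bench block 36 x 42 x 25 mm standing on the mat; bystander. Origin: centre of the underside.
- tweezers: Steel tweezers 128 mm long, 9 mm high, lying on the mat; bystander. Origin: centre of the underside.
Things that resemble listed ones, but are neither listed nor needed, are in the scene too. What is shaped like the notched_plate but green is not meant.

How it is judged:
On the way, in this order (a step that is already met when the one before it is completed fails the run):
1. the loupe stands upright, wide rim down, in the seat on the stand, let go (horizontal distance between loupe and loupe_seat below 0.004 m and z of loupe in the frame of loupe_seat between -0.003 and 0.002 m and angle between loupe's own z axis and vertical below 0.1 rad and contact force between the fingers and loupe below 0.1 N), for 0.3 s.
2. the notched plate is picked up in the fingers, label up (height (world z) of notched_plate above 0.01 m and contact force between the fingers and notched_plate above 0.5 N and angle between notched_plate's own z axis and vertical below 0.5 rad), for 0.2 s.
At the end, for the whole second after the job is handed in: Plate label up in the channel, in line and level (0.1 rad), label within 5 mm of the seat's centre, sprung stop pushed in over 4.5 mm, plate still held still by its clear half in the fingers (over 1 N); loupe upright (0.1 rad) in its seat within 4 mm, not touched by the fingers (all of step 1 and value of joint sprung_stop above 0.0045 m and horizontal distance between label and loupe_seat below 0.005 m and angle between notched_plate's own z axis and vertical below 0.1 rad and angle between the x axis of notched_plate and the x axis of reading_stand, either way round below 0.1 rad and contact force between the fingers and notched_plate above 1 N and x of the grasp point in the frame of notched_plate below 0 m and linear speed of notched_plate below 0.01 m/s); the arm keeps its last pose, push and grip.
It fails at once if the blank plate is moved by more than 30 mm (distance of blank_plate from where it was at the start of the episode above 0.03 m).
It fails at once if the bench block is moved by more than 30 mm (distance of bench_block from where it was at the start of the episode above 0.03 m).
It fails at once if the tweezers is moved by more than 30 mm (distance of tweezers from where it was at the start of the episode above 0.03 m).
It also fails if it takes over 61 s, if anything falls off the work surface, if the arm or the gripper's body presses on something with over 40 N, if the wrist force passes 120 N, or if a joint passes its speed limit or range.

## Robot

A 7-joint arm with a two-finger parallel gripper is mounted at the origin on a cart in front of the work surface, level with it; the furniture and walls round the work are solid. World frame = base frame: x ahead of the robot, y to its left, z up, the work surface at z = 0. Lengths are in m, angles in rad, forces in N, time in s.
With the tool pointing down it reaches from about 0.425 to 0.925 m from the base axis. Payload 6.8 kg.
Tool frame: the origin (TCP) lies at the centre of the arm's flange, where the gripper is bolted on; the fingertips stand 173 mm ahead of it and the grasp point (between the pads) lies 155 mm ahead of it; z points along the fingers, y is the direction in which the jaws open and shut (so a half turn about z gives the same grasp; the last joint's range is limited). The gripper opens to 85 mm and grips with 20 to 120 N. Pads are 22 mm wide; open, the fingers measure 114 mm over their backs; the gripper's body (76 mm by 85 mm) begins 54 mm behind the grasp point. The pads swing forward as they close: fully open they stand 13 mm farther back than shut.
Start: joints at [1.083, 0.477, 0.022, 1.555, -0.011, 1.109, -0.083], TCP at [0.25, -0.627, 0.405] pointing down, gripper open.
Joint ranges: [-2.96, 2.96], [-0.34, 2.1], [-1.41, 1.46], [0.24, 2.44], [-1.37, 4.51], [0.17, 1.92], [-2.96, 2.96]. Speed limits (rad/s): [2.39, 2.39, 3.14, 3.14, 3.14, 3.14, 3.14].

## Interface

Orientations are given as a rotation vector (axis times angle).
In Python, from bench import readout, grab_frame, camera_model, r gives the robot as it stands.
- The arm moves only by the tool apply_moves, never from a script. Its argument "deltas" is a list of rows, each an object with "xyz": the shift along the world's x, y, z in m, a list of three; "turn": the turn about the world's z in rad. In form: [{"xyz": [dx, dy, dz], "turn": turn}, ...]. A call has 1 to 12 rows; each row shifts and turns the commanded pose from where the row before left it; what a row does not reach is not made up. A row lasts 1/12 s, in which the tool goes at most 41.7 mm and 7.16 degrees, less where a joint would pass 70% of its speed; a pose out of reach is approached as far as the arm can. A call with a gripper value outside its range is refused whole. "claw" is the gripper's target within -1 to 1 (shut at 1, half-way at 0, fully open at -1), set as the call begins (left out, the last holds). The fingers move at their own pace and stop on an object; "squeeze" is the grip in N (left out, the last holds). Time passes only in rows, so rows that do not move let the fingers close. It gives the time, the measured TCP pose, the force and the opening at its end, in the units of the state.
- readout.get_obs(): the state, without advancing time (a new reading comes with each control period).
- grab_frame(name): name is "side" or "top" or "wrist"; returns the picture (400x640x3 uint8, red, green, blue); there is no depth.
- camera_model(name): a dict with "intrinsics" (3x3 intrinsics, pixels), "R" (3x3) and "t" (3): a world point X has camera coordinates R X + t. Camera axes: x right, y down, z forward; pixel columns grow to the right and rows downward; lengths in m; the calibration is good to about 2 mm. A picture is of the moment at which its call begins: read the wrist's pose just before it. camera_model takes no time and is no camera call; for the wrist camera it gives the pose at the moment of the call.
- r.hand_in(): hands the job in, once; it reports no verdict.
The state is a dict: "clock": time; "joints": joint angles; "qvel": joint speeds; "tau": joint torques, N m; "tcp_pos": TCP position; "orientation": TCP orientation; "contact_force": force on the tool from outside, world axes, zero at the start; "moment": the same for the moment, N m; "grip_width": finger opening in m.
Only numpy, scipy, OpenCV 4.12 (cv2) and the standard library are available. Lean on these libraries where they do the work, as an engineer would, in place of code of your own. Each camera call takes 0.05 s, during which the arm holds its last target.

## Working session

There is one attempt and no reset: what is moved stays moved. The work goes in short steps, Python scripts to look and compute and a tool call to move; the robot and the scene stay as the last step left them, time stands still between calls to the robot, and variables do not carry over. Pictures are saved under pics/ and viewed, and the job is handed in when it is done.

Besides the shell and the picture viewer there is one more tool, called after "Call:" as name([rows], argument=value, ...), one row to a line, values as JSON. apply_moves: Moves the arm, as the interface text tells. Its arguments: {"type":"object","properties":{"deltas":{"type":"array"},"claw":{"type":"number"},"squeeze":{"type":"number"}},"required":["deltas"]}

```bash
ls; mkdir -p pics
python3 - <<'E'
from bench import readout, grab_frame, camera_model, r
import cv2
o=readout.get_obs()
for k,v in o.items(): print(k,v)
for n in ["side","top","wrist"]:
    im=grab_frame(n); cv2.imwrite(f"pics/{n}0.png",im[:,:,::-1]); m=camera_model(n); print(n,m)
E
```

```text
pics
clock 0.0
joints [ 1.08290475  0.4778086   0.02237578  1.55644035 -0.01150971  1.10931353
 -0.08310098]
qvel [ 2.63886422e-04 -2.74871364e-03  1.25084975e-03  2.01563769e-05
  2.47798852e-04 -2.38478509e-03  1.09997070e-03]
tau [-6.36540717e-04 -5.96446824e+01  1.60786439e+00 -2.81201541e+01
  1.24084018e-02  9.14200995e-03  8.80572884e-06]
tcp_pos [ 0.25013091 -0.6266509   0.40372512]
orientation [-3.08338049e+00 -5.92637048e-01  7.67588182e-04]
contact_force [-0.46096783 -0.21310348 -1.41313562]
moment [-0.02875745 -0.0234912   0.01261721]
grip_width 0.08525218722581838
side {'intrinsics': array([[398.2408742 ,   0.        , 314.47534742],
       [  0.        , 398.2408742 , 194.41588613],
       [  0.        ,   0.        ,   1.        ]]), 'R': array([[-0.82351992, -0.56696795,  0.0190336 ],
       [-0.36143068,  0.4985258 , -0.78793393],
       [ 0.43724455, -0.65575862, -0.61546555]]), 't': array([0.58189862, 0.12094762, 0.83389909])}
top {'intrinsics': array([[399.27045581,   0.        , 319.64713019],
       [  0.        , 399.27045581, 198.017092  ],
       [  0.        ,   0.        ,   1.        ]]), 'R': array([[ 0.02475463, -0.99967735, -0.0056928 ],
       [-0.98908783, -0.02366433, -0.14541411],
       [ 0.14523248,  0.00923035, -0.9893545 ]]), 't': array([0.23202829, 0.57686912, 1.11237598])}
wrist {'intrinsics': array([[288.27889647,   0.        , 323.08549402],
       [  0.        , 288.27889647, 202.0588624 ],
       [  0.        ,   0.        ,   1.        ]]), 'R': array([[ 0.37103396, -0.92861834, -0.00133567],
       [-0.89197204, -0.3567911 ,  0.27764365],
       [-0.25830154, -0.10182385, -0.9606832 ]]), 't': array([-0.67373097, -0.03684463,  0.37772117])}
```

View pics/side0.png

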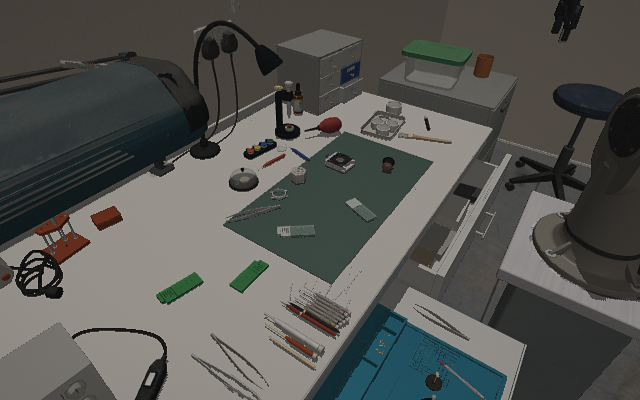

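View pics/top0.png

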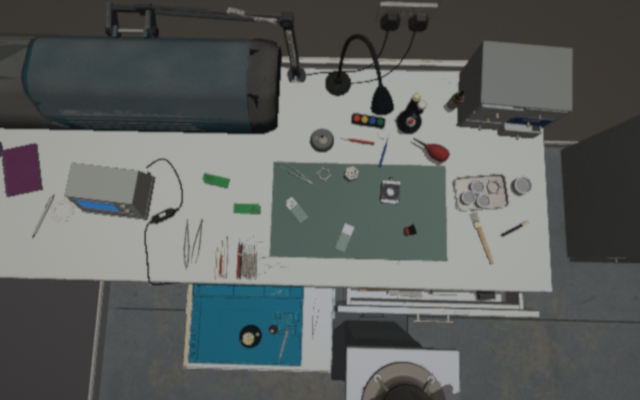

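View pics/wrist0.png

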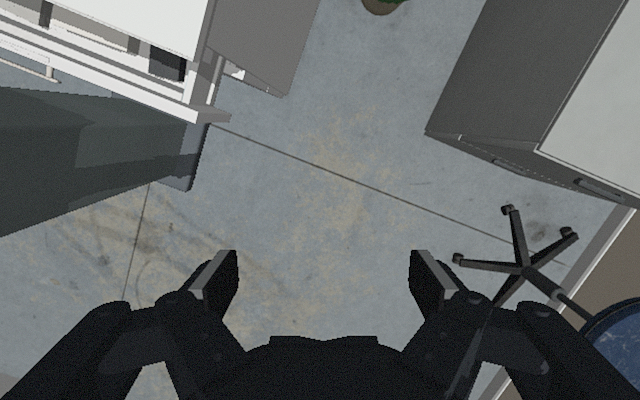

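The top picture shows the mat with two frosted/clear plates at about (296,209) and (345,236). The stand is at (390,191), the loupe at (410,230) and the block at (351,172). The tweezers are at (296,173), and the green plates off the mat are not meant. Next come enlarged crops and rough positions.

```bash
cat > h.py <<'E'
import numpy as np, cv2
def ray(m,u,v):
    K,R,t=m["intrinsics"],m["R"],m["t"]
    d=R.T@np.linalg.solve(K,[u,v,1.]); return -R.T@t, d/np.linalg.norm(d)
def onz(m,u,v,z):
    c,d=ray(m,u,v); return c+d*(z-c[2])/d[2]
def tri(a,b):
    (c1,d1),(c2,d2)=a,b
    s=np.linalg.lstsq(np.c_[d1,-d2],c2-c1,rcond=None)[0]
    p,q=c1+s[0]*d1,c2+s[1]*d2
    return (p+q)/2,np.linalg.norm(p-q)
def proj(m,X):
    p=m["intrinsics"]@(m["R"]@np.asarray(X)+m["t"]); return p[:2]/p[2]
E
python3 - <<'E'
from bench import camera_model
from h import *
a=cv2.imread("pics/top0.png")[155:265,265:455]; cv2.imwrite("pics/topc.png",cv2.resize(a,None,fx=4,fy=4,interpolation=cv2.INTER_CUBIC))
a=cv2.imread("pics/side0.png")[140:285,220:440]; cv2.imwrite("pics/sidec.png",cv2.resize(a,None,fx=3.6,fy=3.6,interpolation=cv2.INTER_CUBIC))
t=camera_model("top"); s=camera_model("side")
print("top cam",-t["R"].T@t["t"],"side cam",-s["R"].T@s["t"])
for n,u,v in [("p1",296,209),("p2",345,236),("stand",390,191),("loupe",410,230),("block",351,172),("matTL",273,163),("matBR",447,261)]:
    print(n,onz(t,u,v,.01).round(3))
for n,u,v in [("p1",296,231),("p2",360,209),("stand",341,161),("loupe",388,163)]:
    print(n,onz(s,u,v,.01).round(3))
E
```

```text
top cam [0.40327733 0.23533703 1.18573998] side cam [0.15830146 0.81645887 0.59745927]
p1 [0.541 0.316 0.01 ]
p2 [0.465 0.169 0.01 ]
stand [0.602 0.037 0.01 ]
loupe [ 0.487 -0.021  0.01 ]
block [0.657 0.154 0.01 ]
matTL [0.679 0.39  0.01 ]
matBR [ 0.4   -0.128  0.01 ]
p1 [0.536 0.319 0.01 ]
p2 [0.46  0.174 0.01 ]
stand [0.601 0.028 0.01 ]
loupe [ 0.494 -0.038  0.01 ]
```

View pics/topc.png

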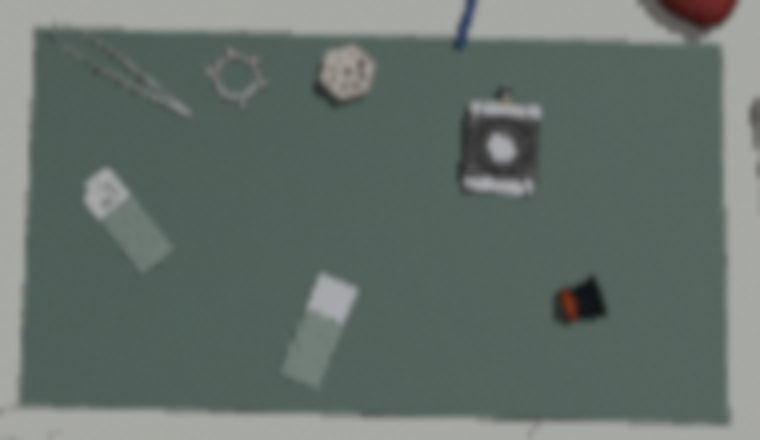

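View pics/sidec.png

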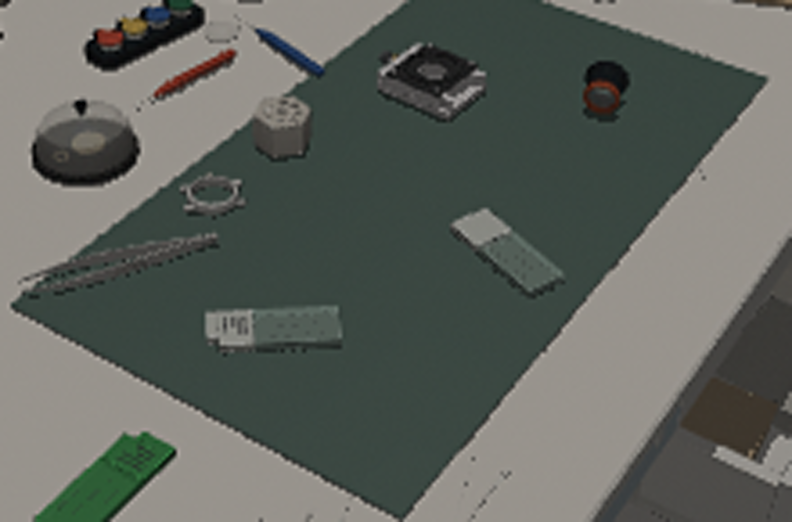

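Notched plate: the candidates are the plate at top (296,209), with a label and a notched corner, and the plate at (345,236), with square corners and no marks. The side crop confirms that (296,209) is the notched one and (345,236) the blank. I'll move the wrist camera closer to measure.

Run:
```python
from bench import readout,camera_model
from h import *
from scipy.spatial.transform import Rotation as Ro
o=readout.get_obs(); R=Ro.from_rotvec(o["orientation"]).as_matrix(); print(R.round(3))
m=camera_model("wrist"); c=-m["R"].T@m["t"]; print("cam in tool",R.T@(c-o["tcp_pos"])); print("camR in tool",(m["R"]@R).round(3)); print(c)
```

```text
[[ 0.929  0.371 -0.001]
 [ 0.371 -0.929  0.001]
 [-0.    -0.001 -1.   ]]
cam in tool [ 0.06968995 -0.00053673  0.03171593]
camR in tool [[ 0.     1.    -0.   ]
 [-0.961  0.    -0.278]
 [-0.278  0.     0.961]]
[ 0.31467865 -0.60032375  0.37220018]
```

Call:
apply_moves([
  {"xyz":[0.0123,0.0261,0],"turn":0.05},
  {"xyz":[0.0123,0.0261,0],"turn":0.05},
  {"xyz":[0.0123,0.0261,0],"turn":0.05},
  {"xyz":[0.0123,0.0261,0],"turn":0.05},
  {"xyz":[0.0123,0.0261,0],"turn":0.05},
  {"xyz":[0.0123,0.0261,0],"turn":0.05},
  {"xyz":[0.0123,0.0261,0],"turn":0.05},
  {"xyz":[0.0123,0.0261,0],"turn":0.05},
  {"xyz":[0.0123,0.0261,0],"turn":0.05},
  {"xyz":[0.0123,0.0261,0],"turn":0.05},
  {"xyz":[0.0123,0.0261,0],"turn":0.05},
  {"xyz":[0.0123,0.0261,0],"turn":0.05},
], claw=-1, squeeze=20)

```text
clock: 1.15
tcp_pos: [0.3981, -0.3123, 0.4046]
orientation: [-2.77, -1.481, 0.0]
contact_force: [0.5, 0.2, -0.9]
grip_width: 0.0852
```

Call:
apply_moves([
  {"xyz":[0.0123,0.0261,-0.01],"turn":0.05},
  {"xyz":[0.0123,0.0261,-0.01],"turn":0.05},
  {"xyz":[0.0123,0.0261,-0.01],"turn":0.05},
  {"xyz":[0.0123,0.0261,-0.01],"turn":0.05},
  {"xyz":[0.0123,0.0261,-0.01],"turn":0.05},
  {"xyz":[0.0123,0.0261,-0.01],"turn":0.05},
  {"xyz":[0.0123,0.0261,-0.01],"turn":0.05},
  {"xyz":[0.0123,0.0261,-0.01],"turn":0.05},
  {"xyz":[0.0123,0.0261,-0.01],"turn":0.05},
  {"xyz":[0.0123,0.0261,-0.01],"turn":0.05},
  {"xyz":[0.0123,0.0261,0],"turn":0.05},
  {"xyz":[0.0,0.0,0],"turn":0.0},
])

```text
clock: 2.15
tcp_pos: [0.5347, -0.0205, 0.3045]
orientation: [-2.254, -2.185, -0.006]
contact_force: [0.7, 0.3, 0.1]
grip_width: 0.0854
```

```bash
cat > snap.py <<'E'
import sys,json
from bench import readout, grab_frame, camera_model
import cv2,numpy as np,pickle
from scipy.spatial.transform import Rotation as Ro
n,cam=sys.argv[1],sys.argv[2]
o=readout.get_obs(); m=camera_model(cam); im=grab_frame(cam)
cv2.imwrite(f"pics/{n}.png",im[:,:,::-1]); pickle.dump((m,o),open(f"pics/{n}.pkl","wb"))
R=Ro.from_rotvec(o["orientation"]).as_matrix()
print(o["clock"],o["tcp_pos"].round(4) if hasattr(o["tcp_pos"],"round") else o["tcp_pos"],"toolx yaw",np.arctan2(R[1,0],R[0,0]).round(4),"w",o["grip_width"],np.round(o["contact_force"],2),"j7",o["joints"][6])
E
python3 snap.py w1 wrist
```

```text
2.15 [ 0.5347 -0.0205  0.3045] toolx yaw 1.5396 w 0.08536398419668151 [0.66 0.31 0.08] j7 -0.3285248541368105
```

View pics/w1.png

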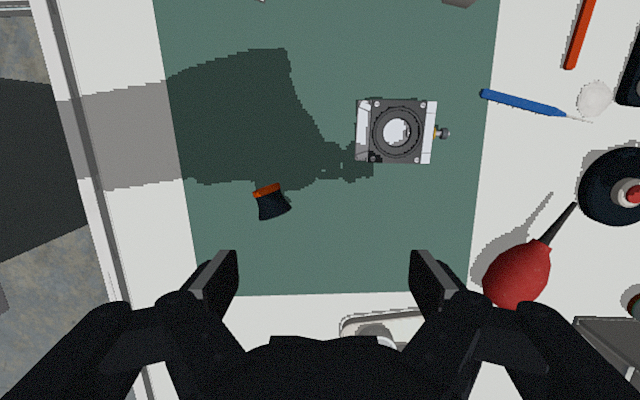

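The wrist picture shows the loupe at (270,200), orange ring at (267,190), and the stand at (397,131) with the knob of its sprung stop at (443,133). The channel therefore enters from the left (-x). I'll take a second wrist view from lower down, over the loupe.

Call:
apply_moves([
  {"xyz":[-0.004,-0.003,-0.012],"turn":0},
  {"xyz":[-0.004,-0.003,-0.012],"turn":0},
  {"xyz":[-0.004,-0.003,-0.012],"turn":0},
  {"xyz":[-0.004,-0.003,-0.012],"turn":0},
  {"xyz":[-0.004,-0.003,-0.012],"turn":0},
  {"xyz":[0,0,0],"turn":0},
])

```text
clock: 2.7
tcp_pos: [0.5112, -0.0435, 0.2427]
orientation: [-2.268, -2.17, 0.007]
contact_force: [-0.7, 0.1, 0.3]
grip_width: 0.0856
```

```bash
python3 snap.py w2 wrist
python3 - <<'E'
import cv2
for n,(a,b,c,d) in {"w1":(80,230,230,460),"w2":(60,260,200,520)}.items():
    im=cv2.imread(f"pics/{n}.png")[a:b,c:d]; cv2.imwrite(f"pics/{n}c.png",cv2.resize(im,None,fx=2.5,fy=2.5,interpolation=cv2.INTER_NEAREST))
E
```

```text
2.7 [ 0.5112 -0.0435  0.2427] toolx yaw 1.5271 w 0.08555125506625978 [-0.67  0.08  0.34] j7 -0.3550716584630156
```

View pics/w2c.png

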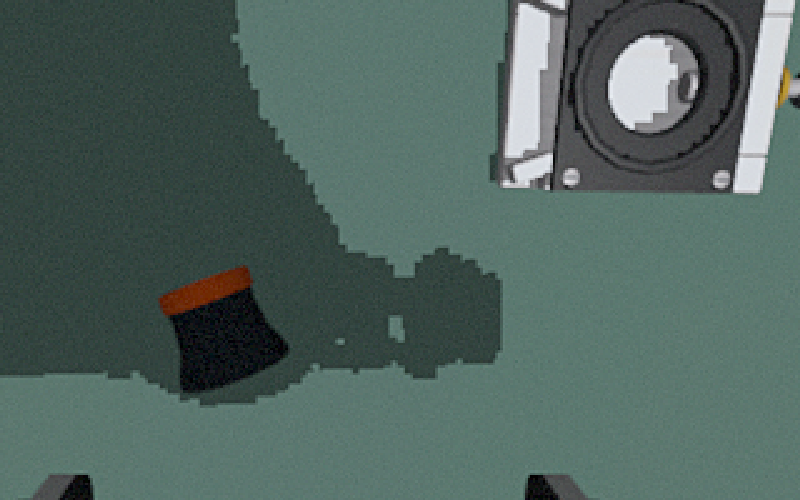

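View pics/w1c.png

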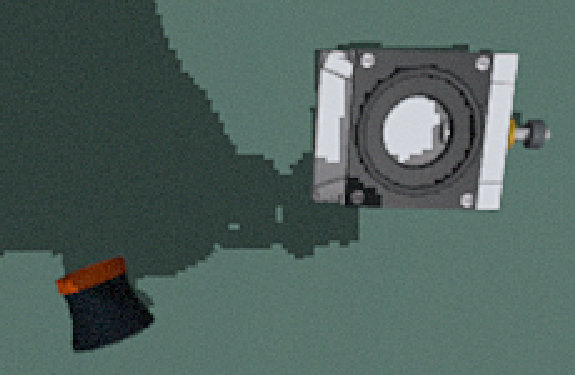

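Run:
```python
import pickle
from h import *
M={}
for n in ("w1","w2"):
    im=cv2.imread(f"pics/{n}.png"); m,o=pickle.load(open(f"pics/{n}.pkl","rb")); M[n]=m
    hsv=cv2.cvtColor(im,cv2.COLOR_BGR2HSV)
    a=(cv2.inRange(hsv,(3,140,60),(20,255,255))); a[:, 420:]=0; a[270:]=0;a[:120]=0;a[:,:200]=0
    k,l,st,c=cv2.connectedComponentsWithStats(a); i=1+np.argmax(st[1:,4]); print(n,"orange",c[i],st[i])
    M[n+"o"]=ray(m,*c[i])
    r=cv2.minAreaRect(np.argwhere(l==i)[:,::-1].astype(np.float32)); print(r, [onz(m,*p,.017).round(4)[:2] for p in cv2.boxPoints(r)])
print("orange tri",tri(M["w1o"],M["w2o"]))
# dark loupe
p=lambda n,x,y,off: ((x+.5)/2.5+off[0]-.5,(y+.5)/2.5+off[1]-.5)
W2=lambda x,y:p(0,x,y,(200,60)); W1=lambda x,y:p(0,x,y,(230,80))
for nm,a,b in [("lensL",(58,283),(160,303)),("lensR",(123,258),(247,268)),("rimL",(74,351),(182,390)),("rimR",(153,321),(288,352)),("screwBL",(356,199),(571,177)),("screwBR",(467,201),(721,180)),("windowtop",(418,96),(655,35)),("knob",(537,133),(799,95))]:
    X,e=tri(ray(M["w1"],*W1(*a)),ray(M["w2"],*W2(*b))); print(nm,X.round(4),e.round(4))
print("screws z.023",[onz(M["w1"],*W1(*q),.023).round(4) for q in [(368,60),(483,63),(356,199),(467,201)]])
print("base end corners z.026?",[onz(M["w1"],*W1(*q),.026).round(4) for q in [(517,54),(500,209)]])
```

```text
w1 orange [265.81862745 189.98529412] [253 183  27  15 204]
((265.9613342285156, 189.89947509765625), (7.825743198394775, 27.856775283813477), 68.96248626708984) [array([ 0.4691, -0.0102]), array([ 0.4935, -0.0017]), array([ 0.4956, -0.0085]), array([ 0.471 , -0.0172])]
w2 orange [281.64306785 175.94985251] [263 166  38  20 339]
((281.67242431640625, 175.93104553222656), (9.656157493591309, 37.324764251708984), 68.19859313964844) [array([ 0.4691, -0.0105]), array([ 0.4935, -0.002 ]), array([ 0.4955, -0.0082]), array([ 0.471 , -0.0168])]
orange tri (array([ 0.48273884, -0.00887026,  0.01951189]), np.float64(4.0610704895351154e-05))
lensL [ 0.4671 -0.0146  0.0053] 0.0001
lensR [ 0.4936 -0.0046  0.0106] 0.0
rimL [ 0.4733 -0.0383  0.016 ] 0.0007
rimR [ 0.5041 -0.0274  0.0175] 0.0002
screwBL [0.577  0.017  0.0268] 0.0004
screwBR [0.6162 0.0145 0.0229] 0.0002
windowtop [0.5995 0.05   0.0162] 0.0002
knob [ 0.6491  0.0352 -0.0027] 0.0002
screws z.023 [array([0.5809, 0.0618, 0.023 ]), array([0.6188, 0.0597, 0.023 ]), array([0.5777, 0.0163, 0.023 ]), array([0.6162, 0.0144, 0.023 ])]
base end corners z.026? [array([0.6287, 0.062 , 0.026 ]), array([0.6267, 0.0117, 0.026 ])]
```

Checks agree. The orange ring triangulates to about 17–20 mm high, loupe yaw is 19.5° from +y towards -x, and the rim's silhouette is 32.6 mm wide. I'll grasp at the lens ring with the jaws across the axis.

Call:
apply_moves([
  {"xyz":[-0.0076,0.00985,0],"turn":0.096},
  {"xyz":[-0.0076,0.00985,0],"turn":0.096},
  {"xyz":[-0.0076,0.00985,0],"turn":0.096},
  {"xyz":[-0.0076,0.00985,0],"turn":0.096},
  {"xyz":[0,0,-0.013],"turn":0},
  {"xyz":[0,0,-0.013],"turn":0},
  {"xyz":[0,0,-0.013],"turn":0},
  {"xyz":[0,0,-0.005],"turn":0},
  {"xyz":[0,0,0],"turn":0},
])

```text
clock: 3.5
tcp_pos: [0.4828, -0.0024, 0.2004]
orientation: [-1.81, -2.567, 0.001]
contact_force: [0.7, -1.2, -0.3]
grip_width: 0.0852
```

```bash
python3 snap.py w3 wrist
```

```text
3.5 [ 0.4828 -0.0024  0.2004] toolx yaw 1.9133 w 0.0852371908996466 [ 0.68 -1.16 -0.32] j7 -0.18036226817715342
```

View pics/w3.png

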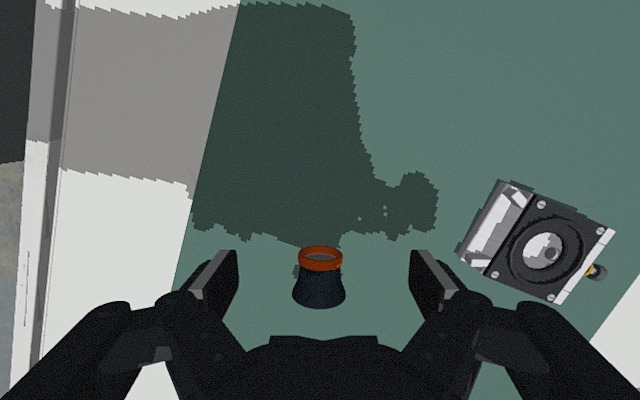

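The loupe is centred between the fingers at (320,270), with the lens ring towards the camera. I'll descend and grip lightly.

Call:
apply_moves([
  {"xyz":[0,0,-0.01],"turn":0},
  {"xyz":[0,0,-0.01],"turn":0},
  {"xyz":[0,0,-0.002],"turn":0},
  {"xyz":[0,0,0],"turn":0},
])

```text
clock: 3.88
tcp_pos: [0.4824, -0.0022, 0.1779]
orientation: [-1.809, -2.567, 0.002]
contact_force: [0.5, 0.2, 1.0]
grip_width: 0.0853
```

Call:
apply_moves([
  {"xyz":[0,0,0],"turn":0},
  {"xyz":[0,0,0],"turn":0},
  {"xyz":[0,0,0],"turn":0},
  {"xyz":[0,0,0],"turn":0},
  {"xyz":[0,0,0],"turn":0},
  {"xyz":[0,0,0],"turn":0},
  {"xyz":[0,0,0],"turn":0},
  {"xyz":[0,0,0],"turn":0},
], claw=1, squeeze=20)

```text
clock: 4.55
tcp_pos: [0.4828, -0.0022, 0.1789]
orientation: [1.81, 2.568, 0.0]
contact_force: [0.3, -0.3, 1.3]
grip_width: 0.0263
```

```bash
python3 snap.py w4 wrist
```

```text
4.55 [ 0.4828 -0.0022  0.1789] toolx yaw 1.9138 w 0.02631589185909535 [ 0.25 -0.31  1.31] j7 -0.2126219278168289
```

View pics/w4.png

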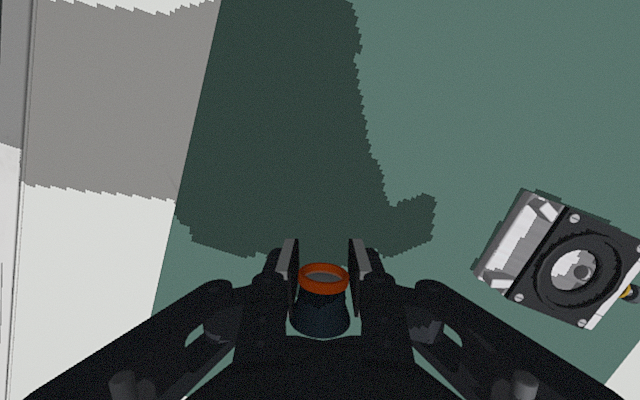

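The ring is held between the pads (opening 26 mm). I'll lift and see whether the loupe swings rim-down.

Call:
apply_moves([
  {"xyz":[0,0,0],"turn":0},
  {"xyz":[0,0,0.005],"turn":0},
  {"xyz":[0,0,0.01],"turn":0},
  {"xyz":[0,0,0.01],"turn":0},
  {"xyz":[0,0,0.01],"turn":0},
  {"xyz":[0,0,0.01],"turn":0},
  {"xyz":[0,0,0.01],"turn":0},
  {"xyz":[0,0,0],"turn":0},
  {"xyz":[0,0,0],"turn":0},
])

```text
clock: 5.35
tcp_pos: [0.483, -0.0023, 0.2345]
orientation: [1.809, 2.566, 0.001]
contact_force: [-0.5, -0.4, -0.6]
grip_width: 0.0265
```

```bash
python3 snap.py w5 wrist; python3 snap.py s5 side; python3 -c "
import cv2
a=cv2.imread('pics/w5.png')[200:360,220:430];a=cv2.resize(a,(630,480));b=cv2.imread('pics/s5.png')[100:220,320:460]
cv2.imwrite('pics/w5c.png',a);cv2.imwrite('pics/s5c.png',cv2.resize(b,None,fx=5,fy=5,interpolation=2))"
```

```text
5.35 [ 0.483  -0.0023  0.2345] toolx yaw 1.9133 w 0.02653173062385316 [-0.45 -0.37 -0.61] j7 -0.13367263324382575
5.4 [ 0.4827 -0.0024  0.234 ] toolx yaw 1.9135 w 0.02623403516786465 [ 0.43 -0.66 -0.23] j7 -0.13374564110836687
```

View pics/w5c.png

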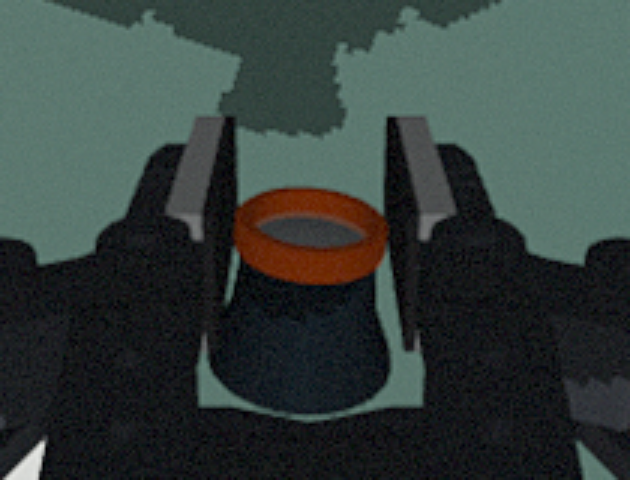

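View pics/s5c.png

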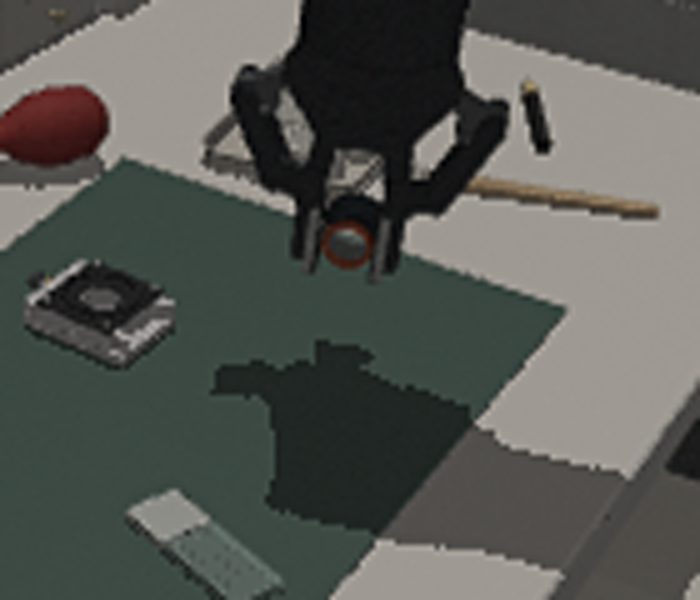

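The grip holds the loupe rigidly level, with no swing. I'll pivot it in the grip by pushing the lower part of its rim against the fixed stand's left top edge, so first I need the stand's edges accurately.

Run:
```python
import pickle
from h import *
im=cv2.imread("pics/w1.png"); m,o=pickle.load(open("pics/w1.pkl","rb"))
cv2.imwrite("pics/w1s.png",cv2.resize(im[90:175,345:455],None,fx=7,fy=7,interpolation=cv2.INTER_CUBIC))
```

```text
(no output)
```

View pics/w1s.png

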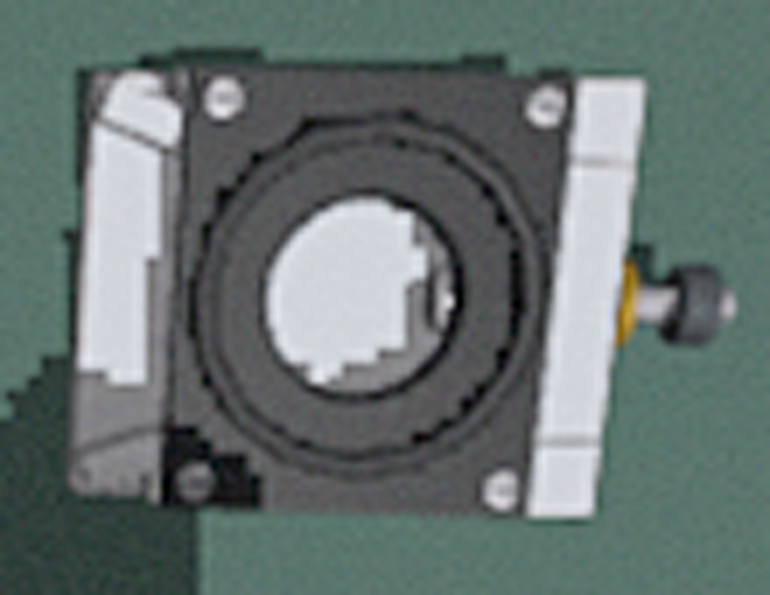

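Run:
```python
import pickle
from h import *
m,o=pickle.load(open("pics/w1.pkl","rb"))
f=lambda x,y,z:onz(m,(x+.5)/7+345-.5,(y+.5)/7+90-.5,z)[:2]
P={n:f(*q,.023) for n,q in dict(TL=(190,70),TR=(575,76),BL=(165,505),BR=(527,515),ETR=(645,78),EBR=(595,517),win=(363,297),s1=(224,98),s2=(547,106),s3=(196,481),s4=(502,490)).items()}
for k,v in P.items(): print(k,v.round(4))
print("ring",f(366,295,.026).round(4), "ringdia",np.linalg.norm(f(192,293,.026)-f(540,297,.026)),np.linalg.norm(f(380,112,.026)-f(350,478,.026)))
w=lambda a,b:(np.linalg.norm(P[a]-P[b]).round(4),np.degrees(np.arctan2(*(P[b]-P[a])[::-1])).round(2))
for a,b in [("BL","TL"),("BR","TR"),("TL","TR"),("BL","BR"),("EBR","ETR"),("s3","s1"),("s4","s2"),("s1","s2"),("s3","s4")]: print(a,b,w(a,b))
print("screw mean",np.mean([P[k] for k in("s1","s2","s3","s4")],axis=0))
# top & side check
for n in("top","side"):
    from bench import camera_model
    print(n,proj(camera_model(n),[.596,.038,.026]))
```

```text
TL [0.5766 0.0652]
TR [0.6217 0.0631]
BL [0.5743 0.0143]
BR [0.6193 0.0117]
ETR [0.6299 0.0626]
EBR [0.6277 0.0112]
win [0.5979 0.0387]
s1 [0.5807 0.0619]
s2 [0.6187 0.0599]
s3 [0.5781 0.0172]
s4 [0.616  0.0149]
ring [0.5975 0.039 ] ringdia 0.04148061426882433 0.04239205173200875
BL TL (np.float64(0.0509), np.float64(87.39))
BR TR (np.float64(0.0515), np.float64(87.24))
TL TR (np.float64(0.0451), np.float64(-2.6))
BL BR (np.float64(0.045), np.float64(-3.35))
EBR ETR (np.float64(0.0515), np.float64(87.51))
s3 s1 (np.float64(0.0448), np.float64(86.73))
s4 s2 (np.float64(0.0451), np.float64(86.58))
s1 s2 (np.float64(0.038), np.float64(-3.1))
s3 s4 (np.float64(0.0379), np.float64(-3.45))
screw mean [0.59835575 0.03846022]
top [390.63298297 192.12880577]
side [340.94628371 158.12608753]
```

Stand: seat at about (0.598, 0.0386), yaw -3.0°, left top edge passing through (0.599, 0.0645, 0.023). Sizes agree (ring 42 against 43 mm, width 51.3 against 52 mm). I'll move to the stand's left side with the rim facing the edge.

Call:
apply_moves([
  {"xyz":[0.0198,0.0171,0],"turn":-0.066},
  {"xyz":[0.0198,0.0171,0],"turn":-0.066},
  {"xyz":[0.0198,0.0171,0],"turn":-0.066},
  {"xyz":[0.0198,0.0171,0],"turn":-0.066},
  {"xyz":[0.0198,0.0171,0],"turn":-0.066},
  {"xyz":[0.0198,0.0171,0],"turn":-0.065},
  {"xyz":[0,0,0],"turn":0},
  {"xyz":[0,0,0],"turn":0},
])

```text
clock: 6.12
tcp_pos: [0.6018, 0.1019, 0.2328]
orientation: [-2.275, -2.165, 0.0]
contact_force: [0.4, -0.4, 0.1]
grip_width: 0.0265
```

```bash
python3 snap.py w6 wrist
```

```text
6.1167 [0.6018 0.1019 0.2328] toolx yaw 1.5213 w 0.02646268265956663 [ 0.44 -0.44  0.06] j7 -0.5931745536913544
```

View pics/w6.png

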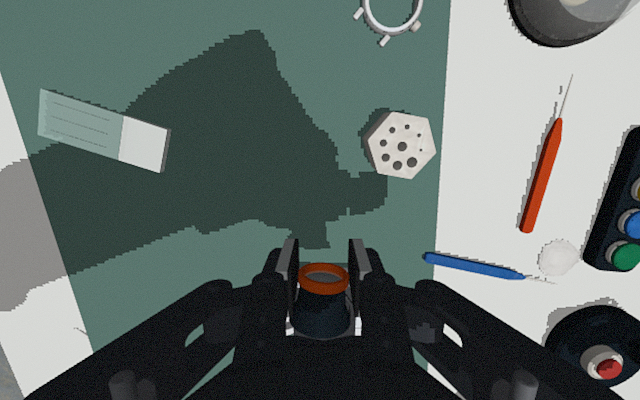

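Call:
apply_moves([
  {"xyz":[0,0,-0.013],"turn":0},
  {"xyz":[0,0,-0.013],"turn":0},
  {"xyz":[0,0,-0.0128],"turn":0},
  {"xyz":[-0.0002,-0.0035,0],"turn":0},
  {"xyz":[-0.0002,-0.0034,0],"turn":0},
  {"xyz":[0,0,0],"turn":0},
  {"xyz":[0,-0.0013,0.002],"turn":0},
  {"xyz":[0,-0.0013,0.002],"turn":0},
  {"xyz":[-0.0001,-0.0014,0.0018],"turn":0},
  {"xyz":[-0.0001,-0.0014,0.0018],"turn":0},
])

```text
clock: 7.0
tcp_pos: [0.6012, 0.0882, 0.203]
orientation: [2.278, 2.163, 0.002]
contact_force: [-0.4, 3.0, 0.5]
grip_width: 0.0268
```

```bash
python3 snap.py w7 wrist
```

```text
7.0 [0.6012 0.0882 0.203 ] toolx yaw 1.5189 w 0.02682517535499674 [-0.35  3.02  0.49] j7 -0.5951181560810253
```

View pics/w7.png

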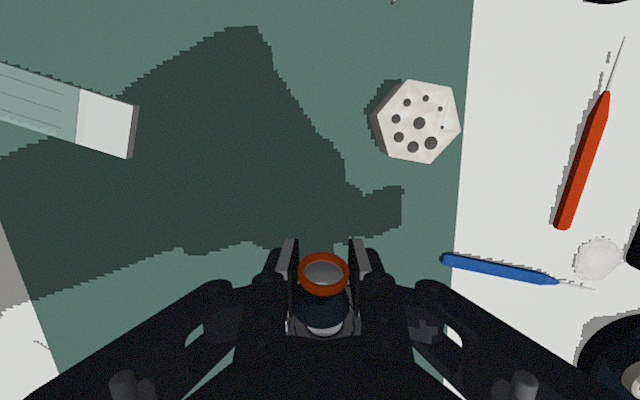

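It works: the lens ring is tilting up (rounder ellipse at (323,273)), at 3 N. I'll continue along the arc.

Call:
apply_moves([
  {"xyz":[-0.0001,-0.0017,0.0016],"turn":0},
  {"xyz":[-0.0001,-0.0018,0.0014],"turn":0},
  {"xyz":[-0.0001,-0.0018,0.0013],"turn":0},
  {"xyz":[-0.0001,-0.0018,0.0012],"turn":0},
  {"xyz":[-0.0001,-0.0021,0.001],"turn":0},
  {"xyz":[-0.0001,-0.0022,0.0008],"turn":0},
  {"xyz":[-0.0001,-0.0022,0.0005],"turn":0},
  {"xyz":[-0.0001,-0.0022,0.0004],"turn":0},
  {"xyz":[-0.0001,-0.0022,0.0002],"turn":0},
  {"xyz":[-0.0001,-0.0022,0],"turn":0},
  {"xyz":[0,0,0],"turn":0},
])

```text
clock: 7.97
tcp_pos: [0.6, 0.0684, 0.2114]
orientation: [-2.278, -2.163, -0.002]
contact_force: [-0.9, 6.0, 4.5]
grip_width: 0.0266
```

```bash
python3 snap.py w8 wrist;  python3 snap.py s8 side; python3 -c "
import cv2
a=cv2.imread('pics/w8.png')[200:360,220:430];a=cv2.resize(a,(630,480));b=cv2.imread('pics/s8.png')[100:200,270:410]
cv2.imwrite('pics/w8c.png',a);cv2.imwrite('pics/s8c.png',cv2.resize(b,None,fx=5,fy=5,interpolation=2))"
```

```text
7.9667 [0.6    0.0684 0.2114] toolx yaw 1.5189 w 0.02655995559452823 [-0.88  6.05  4.47] j7 -0.5582057727273957
8.0167 [0.6    0.0685 0.2113] toolx yaw 1.5191 w 0.026501660202401304 [-0.45  5.66  3.57] j7 -0.5583777538118873
```

View pics/w8c.png

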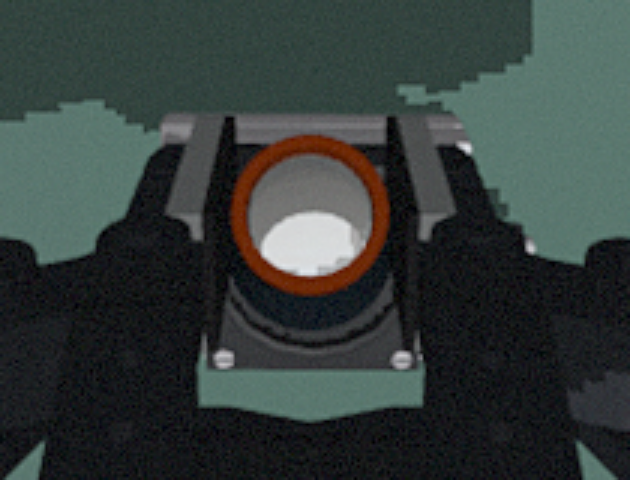

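View pics/s8c.png

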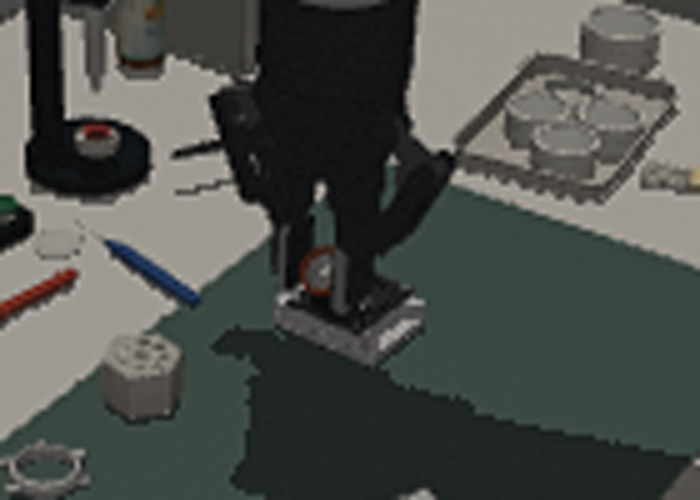

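Tilt is now about 65° (ring seen nearly face-on from the camera's 60° elevation). Now to the free mat left of the stand, pressing the rim flat to finish the righting.

Call:
apply_moves([
  {"xyz":[0,0.005,0.01],"turn":0},
  {"xyz":[0,0.01,0.01],"turn":0},
  {"xyz":[0,0.015,0],"turn":0},
  {"xyz":[0,0.015,0],"turn":0},
  {"xyz":[0,0,-0.0125],"turn":0},
  {"xyz":[0,0,-0.0125],"turn":0},
  {"xyz":[0,0,-0.0125],"turn":0},
  {"xyz":[0,-0.002,-0.0005],"turn":0},
  {"xyz":[0,-0.002,-0.0005],"turn":0},
  {"xyz":[0,-0.002,-0.0008],"turn":0},
  {"xyz":[0,-0.002,-0.001],"turn":0},
  {"xyz":[0,0,0],"turn":0},
])

```text
clock: 9.07
tcp_pos: [0.5999, 0.1036, 0.1905]
orientation: [2.28, 2.161, -0.001]
contact_force: [-0.1, -0.0, -1.0]
grip_width: 0.0266
```

```bash
python3 snap.py w9 wrist;  python3 -c "
import cv2
a=cv2.imread('pics/w9.png')[200:360,220:430];a=cv2.resize(a,(630,480))
cv2.imwrite('pics/w9c.png',a)"
```

```text
9.0667 [0.5999 0.1036 0.1905] toolx yaw 1.5173 w 0.026600409277274945 [-0.08 -0.02 -1.01] j7 -0.6311202500291605
```

View pics/w9c.png

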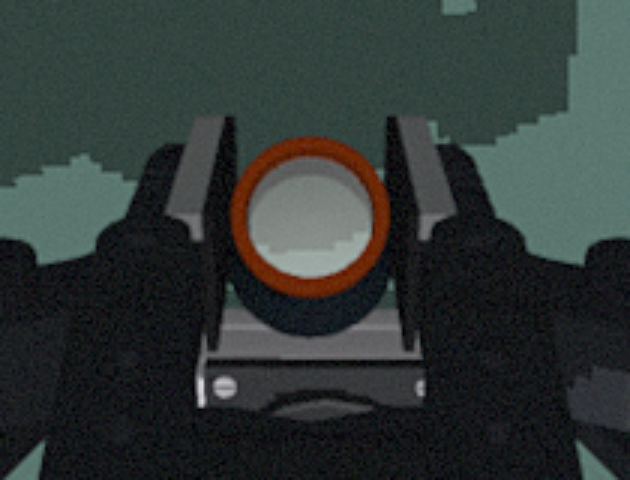

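No contact yet; continue down with a slight drag.

Call:
apply_moves([
  {"xyz":[0,-0.001,-0.001],"turn":0},
  {"xyz":[0,-0.0015,-0.001],"turn":0},
  {"xyz":[0,-0.0015,-0.0008],"turn":0},
  {"xyz":[0,-0.0015,-0.0007],"turn":0},
  {"xyz":[0,-0.0015,-0.0005],"turn":0},
])

```text
clock: 9.53
tcp_pos: [0.6004, 0.1012, 0.189]
orientation: [-2.275, -2.165, -0.009]
contact_force: [-4.1, 7.1, 16.8]
grip_width: 0.0263
```

```bash
python3 snap.py w10 wrist;  python3 -c "
import cv2
a=cv2.imread('pics/w10.png')[200:360,220:430];a=cv2.resize(a,(630,480))
cv2.imwrite('pics/w10c.png',a)"
```

```text
9.5333 [0.6004 0.1012 0.189 ] toolx yaw 1.5211 w 0.026281110490812977 [-4.07  7.1  16.85] j7 -0.6232333156599636
```

View pics/w10c.png

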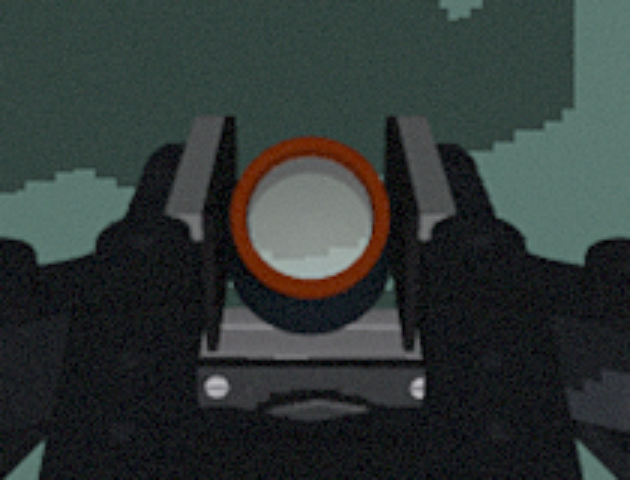

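The mat pushes back with 17 N, at too short a lever to rotate it further. But at about 62° tilt the loupe's centre of mass is well on the rim side of its supporting edge, so if released just touching the mat it drops upright. I'll ease off, move clear of the stand, and open gently.

Call:
apply_moves([
  {"xyz":[0,0.003,0.005],"turn":0},
  {"xyz":[0,0.007,0.003],"turn":0},
  {"xyz":[0,0.007,0],"turn":0},
  {"xyz":[0,0,-0.003],"turn":0},
  {"xyz":[0,0,-0.001],"turn":0},
  {"xyz":[0,0,0],"turn":0},
])

```text
clock: 10.08
tcp_pos: [0.5997, 0.1148, 0.1899]
orientation: [-2.278, -2.163, 0.002]
contact_force: [-0.2, 0.3, 0.2]
grip_width: 0.0263
```

```bash
python3 snap.py w11 wrist; python3 snap.py s11 side; python3 -c "
import cv2
a=cv2.imread('pics/w11.png')[200:360,220:430];a=cv2.resize(a,(630,480));cv2.imwrite('pics/w11c.png',a)
b=cv2.imread('pics/s11.png')[100:200,270:410]
cv2.imwrite('pics/s11c.png',cv2.resize(b,None,fx=5,fy=5,interpolation=2))"
```

```text
10.0833 [0.5997 0.1148 0.1899] toolx yaw 1.519 w 0.02632944478095548 [-0.21  0.29  0.19] j7 -0.646487793718817
10.1333 [0.5997 0.1146 0.19  ] toolx yaw 1.5187 w 0.026368621731493503 [-0.17 -0.28  0.6 ] j7 -0.6464634977012587
```

View pics/w11c.png

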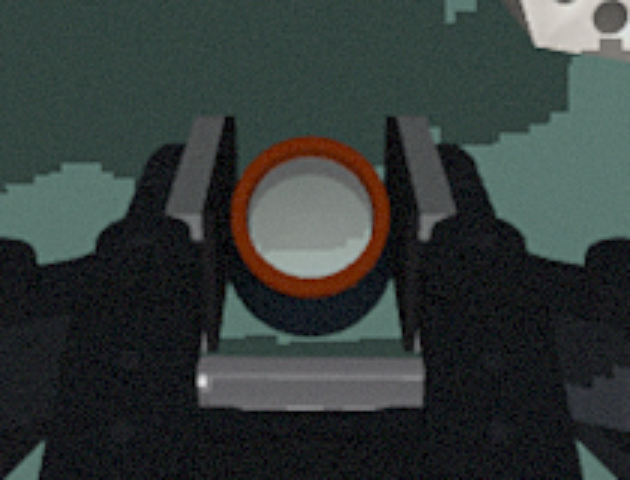

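View pics/s11c.png

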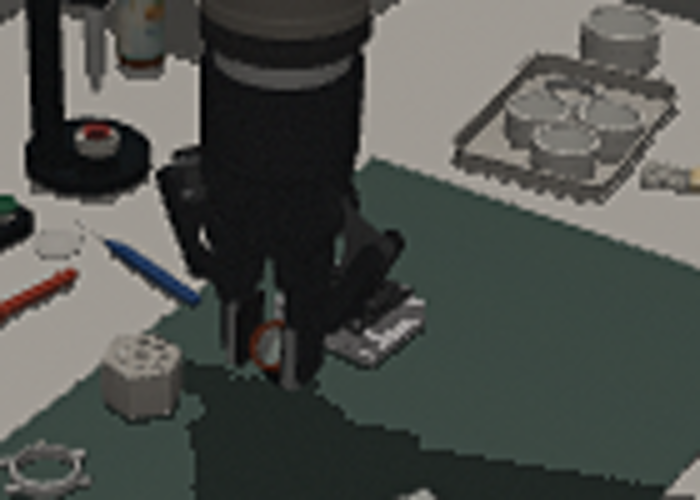

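A closer look at the geometry (the rim disc sits low in the image) suggests a tilt nearer 45–50°, too marginal for a drop. I'll drag the lower rim edge across the mat with little downward push, so friction turns it further.

Call:
apply_moves([
  {"xyz":[-0.006,0.005,0.005],"turn":0},
  {"xyz":[-0.006,0.005,0],"turn":0},
  {"xyz":[0,0,-0.005],"turn":0},
  {"xyz":[0,-0.001,-0.001],"turn":0},
  {"xyz":[0,-0.002,-0.0005],"turn":0},
  {"xyz":[0,-0.002,0],"turn":0},
  {"xyz":[0,-0.002,0],"turn":0},
  {"xyz":[0,-0.002,0],"turn":0},
  {"xyz":[0,-0.002,0],"turn":0},
])

```text
clock: 10.93
tcp_pos: [0.5883, 0.114, 0.1895]
orientation: [2.278, 2.163, 0.002]
contact_force: [0.4, 2.9, 4.8]
grip_width: 0.0269
```

```bash
python3 snap.py w12 wrist; python3 -c "
import cv2
a=cv2.imread('pics/w12.png')[200:360,220:430];a=cv2.resize(a,(630,480));cv2.imwrite('pics/w12c.png',a)"
```

```text
10.9333 [0.5883 0.114  0.1895] toolx yaw 1.5188 w 0.02685568334132154 [0.41 2.9  4.8 ] j7 -0.6558242076273935
```

View pics/w12c.png

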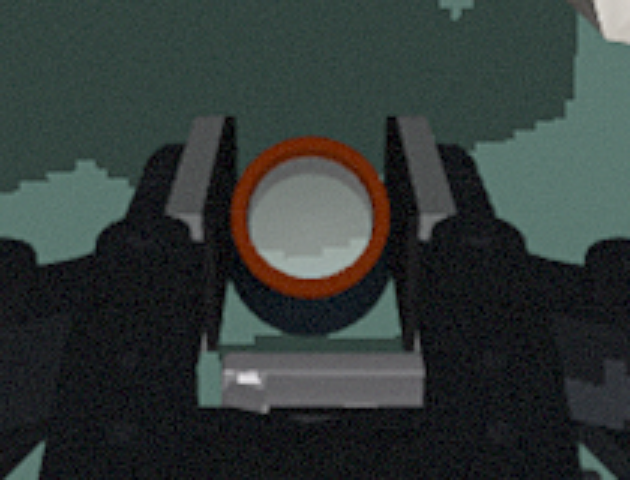

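Friction ratio is about 0.6, so I'll press slightly more while dragging.

Call:
apply_moves([
  {"xyz":[0,-0.002,-0.0008],"turn":0},
  {"xyz":[0,-0.002,-0.0005],"turn":0},
  {"xyz":[0,-0.002,0],"turn":0},
  {"xyz":[0,-0.002,0],"turn":0},
  {"xyz":[0,-0.002,0],"turn":0},
  {"xyz":[0,-0.002,0],"turn":0},
  {"xyz":[0,-0.002,0],"turn":0},
])

```text
clock: 11.57
tcp_pos: [0.5889, 0.1013, 0.1893]
orientation: [2.277, 2.164, 0.007]
contact_force: [-0.3, 4.9, 10.1]
grip_width: 0.0271
```

```bash
python3 snap.py w13 wrist; python3 -c "
import cv2
a=cv2.imread('pics/w13.png')[200:360,220:430];a=cv2.resize(a,(630,480));cv2.imwrite('pics/w13c.png',a)"
```

```text
11.5667 [0.5889 0.1013 0.1893] toolx yaw 1.5196 w 0.027102958134295967 [-0.29  4.88 10.05] j7 -0.6352274288799603
```

View pics/w13c.png

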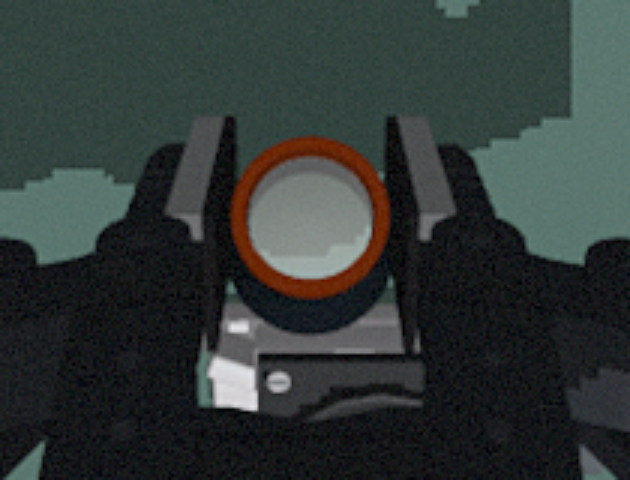

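Run:
```python
import numpy as np
Rc=np.array([[0,1,0],[-.961,0,-.278],[-.278,0,.961]]);c=np.array([.0697,-.0005,.0317])
def pj(p): q=Rc@(p-c); return 202+288.3*q[1]/q[2]
for L0 in (0.0,):
  for phi in range(30,95,5):
    f=np.radians(phi); piv=np.array([-.006,0,.161]); ax=np.array([-np.cos(f),0,np.sin(f)]); tv=np.array([np.sin(f),0,np.cos(f)])
    # ring center = loupe z 23.5 ; lens end z=27 top edge
    rim=[pj(piv+ax*.0235+tv*t) for t in (-.016,.016)]; top=[pj(piv-ax*.0035+tv*t) for t in (-.014,.014)]
    print(phi,"rim",np.round(rim),"lens top face",np.round(top))
```

```text
30 rim [325. 271.] lens top face [298. 248.]
35 rim [322. 267.] lens top face [300. 247.]
40 rim [319. 263.] lens top face [302. 247.]
45 rim [315. 259.] lens top face [303. 246.]
50 rim [312. 255.] lens top face [304. 246.]
55 rim [308. 251.] lens top face [305. 246.]
60 rim [304. 247.] lens top face [305. 246.]
65 rim [300. 243.] lens top face [305. 247.]
70 rim [295. 240.] lens top face [305. 248.]
75 rim [291. 237.] lens top face [305. 249.]
80 rim [287. 234.] lens top face [305. 250.]
85 rim [283. 231.] lens top face [304. 251.]
90 rim [278. 228.] lens top face [303. 253.]
```

The projection check gives a tilt of about 45°. I'll use the stand's left edge again, but at its +x end, where the seat ring doesn't block further rotation.

Call:
apply_moves([
  {"xyz":[0,0.003,0.015],"turn":0},
  {"xyz":[0.01,0.002,0.015],"turn":0},
  {"xyz":[0.013,-0.013,0],"turn":0},
  {"xyz":[0.013,-0.013,0],"turn":0},
  {"xyz":[0,0,-0.007],"turn":0},
  {"xyz":[0,0,-0.001],"turn":0},
  {"xyz":[0,0,0],"turn":0},
])

```text
clock: 12.2
tcp_pos: [0.6228, 0.0784, 0.2084]
orientation: [-2.278, -2.161, 0.005]
contact_force: [0.4, 1.1, -1.7]
grip_width: 0.0263
```

```bash
python3 snap.py w14 wrist; python3 -c "
import cv2
a=cv2.imread('pics/w14.png')[200:360,220:430];a=cv2.resize(a,(630,480));cv2.imwrite('pics/w14c.png',a)"
```

```text
12.2 [0.6228 0.0784 0.2084] toolx yaw 1.5183 w 0.02630508090946279 [ 0.41  1.08 -1.73] j7 -0.561953166073815
```

View pics/w14c.png

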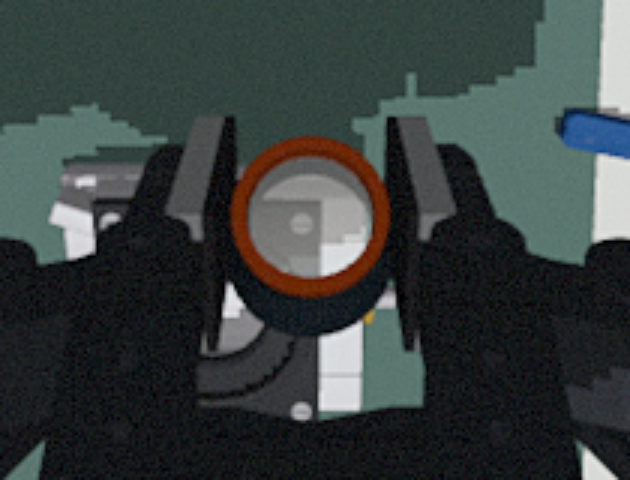

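Call:
apply_moves([
  {"xyz":[0,-0.0015,0.0003],"turn":0},
  {"xyz":[0,-0.0015,0.0003],"turn":0},
  {"xyz":[0,-0.0015,0.0002],"turn":0},
  {"xyz":[0,-0.0015,0.0002],"turn":0},
  {"xyz":[0,-0.0015,0],"turn":0},
  {"xyz":[0,-0.0015,0],"turn":0},
  {"xyz":[0,-0.0015,0],"turn":0},
  {"xyz":[0,-0.0015,0],"turn":0},
  {"xyz":[0,-0.0015,0],"turn":0},
  {"xyz":[0,-0.0015,0],"turn":0},
])

```text
clock: 13.08
tcp_pos: [0.6239, 0.0637, 0.2108]
orientation: [-2.278, -2.163, -0.0]
contact_force: [-0.6, -0.5, -0.6]
grip_width: 0.0265
```

```bash
python3 snap.py w15 wrist; python3 -c "
import cv2
a=cv2.imread('pics/w15.png')[200:360,220:430];a=cv2.resize(a,(630,480));cv2.imwrite('pics/w15c.png',a)"
```

```text
13.0833 [0.6239 0.0637 0.2108] toolx yaw 1.5188 w 0.02652105855745631 [-0.6  -0.5  -0.62] j7 -0.5376557411310339
```

View pics/w15c.png

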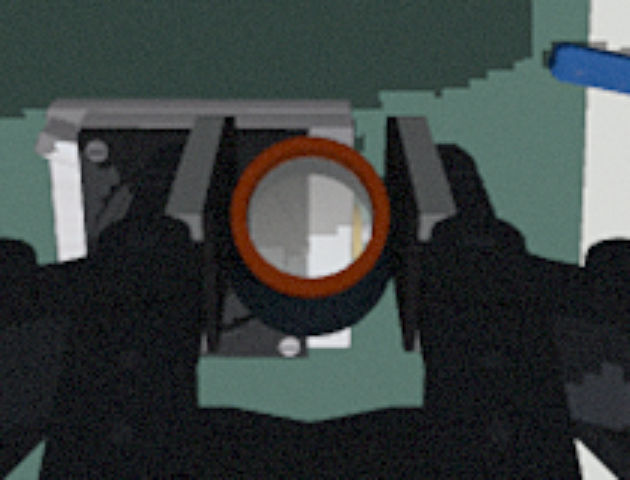

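It slipped over the edge without contact: the loupe had slid up a little in the pads. I'll back off, go lower and repeat.

Call:
apply_moves([
  {"xyz":[0,0.009,0],"turn":0},
  {"xyz":[0,0.009,0],"turn":0},
  {"xyz":[0,0,-0.005],"turn":0},
  {"xyz":[0,-0.001,-0.0005],"turn":0},
  {"xyz":[0,-0.0015,0.0003],"turn":0},
  {"xyz":[0,-0.0015,0.0003],"turn":0},
  {"xyz":[0,-0.0015,0.0003],"turn":0},
  {"xyz":[0,-0.0015,0.0003],"turn":0},
  {"xyz":[0,0,0],"turn":0},
])

```text
clock: 13.88
tcp_pos: [0.6241, 0.0742, 0.2067]
orientation: [2.279, 2.162, 0.0]
contact_force: [-0.5, 0.3, 0.3]
grip_width: 0.0267
```

```bash
python3 snap.py w16 wrist; python3 -c "
import cv2
a=cv2.imread('pics/w16.png')[200:360,220:430];a=cv2.resize(a,(630,480));cv2.imwrite('pics/w16c.png',a)"
```

```text
13.8833 [0.6241 0.0742 0.2067] toolx yaw 1.5178 w 0.026742909239496217 [-0.48  0.29  0.28] j7 -0.5572709682991908
```

View pics/w16c.png

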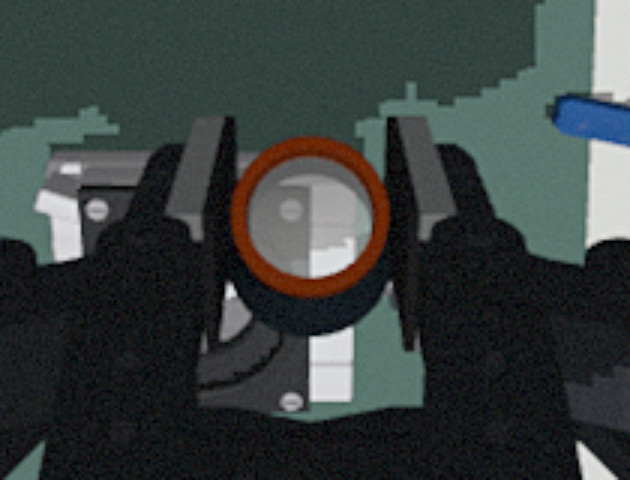

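Run:
```python
import pickle
from h import *
m,o=pickle.load(open("pics/w16.pkl","rb"))
f=lambda x,y,z:onz(m,(x+.5)/3+220-.5,(y+.5)/3+200-.5,z)
for q in [(100,186),(330,186),(290,210),(96,210),(290,401),(310,409),(352,402)]: print(q,f(*q,.023).round(4))
print(f(100,152,.003).round(4))
```

```text
(100, 186) [0.5819 0.067  0.023 ]
(330, 186) [0.6266 0.0646 0.023 ]
(290, 210) [0.6185 0.0598 0.023 ]
(96, 210) [0.5805 0.0618 0.023 ]
(290, 401) [0.6158 0.015  0.023 ]
(310, 409) [0.6199 0.0127 0.023 ]
(352, 402) [0.6289 0.014  0.023 ]
[0.577  0.0649 0.003 ]
```

```bash
python3 snap.py s16 side
python3 - <<'E'
import pickle
from h import *
for sn,wn in (("s11","w11"),("s16","w16"),("s8","w8"),("s5","w5")):
    S=cv2.imread(f"pics/{sn}.png");W=cv2.imread(f"pics/{wn}.png")
    ms,o=pickle.load(open(f"pics/{sn}.pkl","rb"));mw,_=pickle.load(open(f"pics/{wn}.pkl","rb"))
    P=[]
    for im,box in ((S,(100,270,240,440)),(W,(230,320,280,370))):
        hsv=cv2.cvtColor(im,cv2.COLOR_BGR2HSV); a=cv2.inRange(hsv,(2,120,35),(18,255,255)); b=np.zeros_like(a); r0,r1,c0,c1=box; b[r0:r1,c0:c1]=a[r0:r1,c0:c1]
        if im is S: 
            p=proj(ms,np.array(o["tcp_pos"])-[0,0,.161]); yy,xx=np.mgrid[:400,:640]; b[(xx-p[0])**2+(yy-p[1])**2>18**2]=0
        k,l,st,c=cv2.connectedComponentsWithStats(b); i=1+np.argmax(st[1:,4]); pts=np.argwhere(l==i)[:,::-1].astype(np.float32)
        e=cv2.fitEllipse(cv2.convexHull(pts)); P.append(e); 
    X,er=tri(ray(ms,*P[0][0]),ray(mw,*P[1][0])); print(sn,[np.round(np.r_[e[0],e[1],e[2]],1) for e in P],X.round(4),er.round(4),"rel tcp",(X-o["tcp_pos"]).round(4))
S=cv2.imread("pics/s16.png")[100:200,270:410]; cv2.imwrite("pics/s16c.png",cv2.resize(S,None,fx=5.5,fy=5.5,interpolation=2))
E
```

```text
13.9333 [0.6241 0.0744 0.2067] toolx yaw 1.5181 w 0.026381337497252286 [ 0.3  -0.21 -0.02] j7 -0.5574396201151304
s11 [array([324. , 168.5,   8.8,   9.7,  27.9]), array([322.9, 272. ,  53.3,  53.9, 179.5])] [0.5987 0.1152 0.0344] 0.0008 rel tcp [-0.001   0.0005 -0.1556]
s16 [array([324.4, 153.1,   7.5,   9.9,  11.4]), array([322.9, 272. ,  53.4,  53.9,   1.4])] [0.6238 0.0749 0.0507] 0.0023 rel tcp [-0.0003  0.0004 -0.156 ]Traceback (most recent call last):
  File "<stdin>", line 12, in <module>
cv2.error: OpenCV(4.12.0) /io/opencv/modules/imgproc/src/shapedescr.cpp:361: error: (-201:Incorrect size of input array) There should be at least 5 points to fit the ellipse in function 'fitEllipseNoDirect'
```

Two-view triangulation puts the ring about 5 mm nearer the grasp centre than assumed, so contact was only just being reached. I'll continue from here, 1 mm lower.

Call:
apply_moves([
  {"xyz":[0,-0.001,-0.0012],"turn":0},
  {"xyz":[0,-0.0015,0.0003],"turn":0},
  {"xyz":[0,-0.0015,0.0003],"turn":0},
  {"xyz":[0,-0.0015,0.0003],"turn":0},
  {"xyz":[0,-0.0015,0.0002],"turn":0},
  {"xyz":[0,-0.0015,0.0001],"turn":0},
  {"xyz":[0,-0.0015,0],"turn":0},
  {"xyz":[0,-0.0015,0],"turn":0},
])

```text
clock: 14.65
tcp_pos: [0.6244, 0.067, 0.2078]
orientation: [-2.274, -2.165, -0.009]
contact_force: [-0.5, 9.0, 7.3]
grip_width: 0.0268
```

```bash
python3 snap.py w17 wrist; python3 -c "
import cv2
a=cv2.imread('pics/w17.png')[200:360,220:430];a=cv2.resize(a,(630,480));cv2.imwrite('pics/w17c.png',a)"
```

```text
14.65 [0.6244 0.067  0.2078] toolx yaw 1.5215 w 0.02679023938214774 [-0.47  9.04  7.27] j7 -0.5396256729668439
```

View pics/w17c.png

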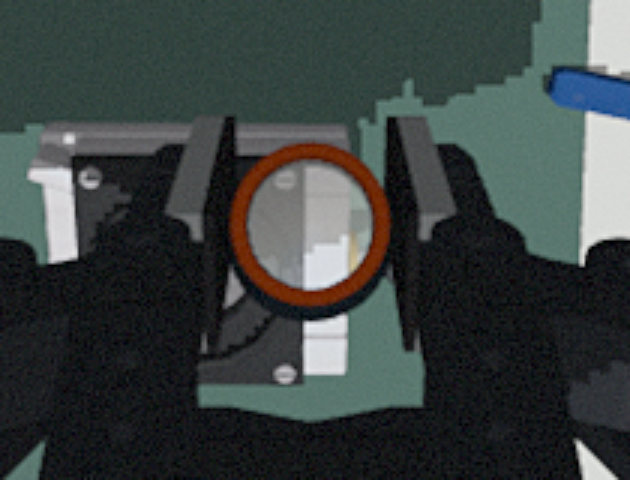

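It is rotating again (only a thin rim crescent is visible below the ring). Continue.

Call:
apply_moves([
  {"xyz":[0,-0.0015,0],"turn":0},
  {"xyz":[0,-0.0015,0],"turn":0},
  {"xyz":[0,-0.0015,0],"turn":0},
  {"xyz":[0,-0.0015,0],"turn":0},
  {"xyz":[0,-0.0015,0],"turn":0},
  {"xyz":[0,-0.0015,0],"turn":0},
])

```text
clock: 15.2
tcp_pos: [0.6252, 0.0566, 0.2084]
orientation: [2.276, 2.164, 0.009]
contact_force: [0.2, 6.0, 8.1]
grip_width: 0.0266
```

```bash
python3 snap.py w18 wrist; python3 -c "
import cv2
a=cv2.imread('pics/w18.png')[200:360,220:430];a=cv2.resize(a,(630,480));cv2.imwrite('pics/w18c.png',a)"
```

```text
15.2 [0.6252 0.0566 0.2084] toolx yaw 1.5202 w 0.026569014103756936 [0.23 5.98 8.12] j7 -0.5256897051702973
```

View pics/w18c.png

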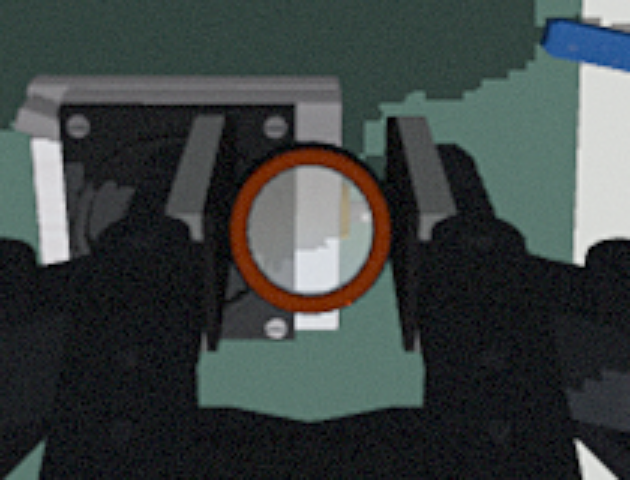

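Tilt is now about 65° (rim crescent has moved to the upper side of the ring), which is safe for a self-righting release. Back to the free mat area.

Call:
apply_moves([
  {"xyz":[0,0.003,0.01],"turn":0},
  {"xyz":[0,0.008,0.008],"turn":0},
  {"xyz":[-0.011,0.017,0],"turn":0},
  {"xyz":[-0.012,0.017,0],"turn":0},
  {"xyz":[-0.012,0.017,0],"turn":0},
  {"xyz":[0,0,-0.014],"turn":0},
  {"xyz":[0,0,-0.014],"turn":0},
  {"xyz":[0,0,-0.004],"turn":0},
  {"xyz":[0,0,-0.001],"turn":0},
  {"xyz":[0,0,0],"turn":0},
])

```text
clock: 16.08
tcp_pos: [0.5892, 0.1153, 0.1907]
orientation: [-2.28, -2.161, 0.003]
contact_force: [0.2, 0.1, 0.3]
grip_width: 0.0266
```

```bash
python3 snap.py w19 wrist; python3 -c "
import cv2
a=cv2.imread('pics/w19.png')[200:360,220:430];a=cv2.resize(a,(630,480));cv2.imwrite('pics/w19c.png',a)"
```

```text
16.0833 [0.5892 0.1153 0.1907] toolx yaw 1.5171 w 0.026600458484848714 [0.19 0.06 0.26] j7 -0.6585396308863755
```

View pics/w19c.png

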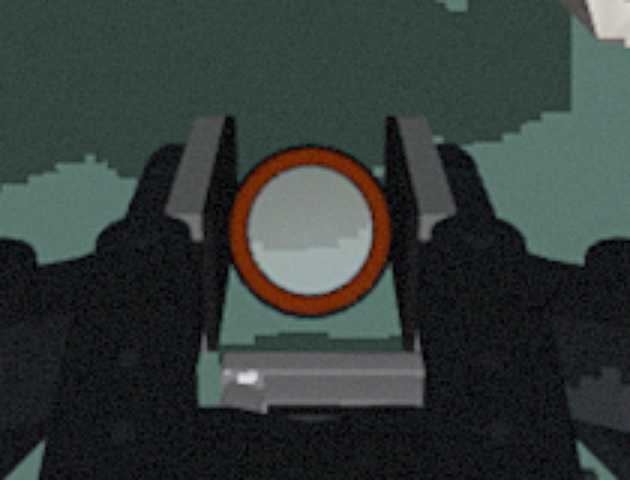

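Call:
apply_moves([
  {"xyz":[0,0,-0.001],"turn":0},
  {"xyz":[0,-0.001,-0.001],"turn":0},
  {"xyz":[0,-0.001,-0.0008],"turn":0},
  {"xyz":[0,0,0],"turn":0},
])

```text
clock: 16.47
tcp_pos: [0.5892, 0.114, 0.1889]
orientation: [2.279, 2.162, 0.001]
contact_force: [0.8, 0.9, 1.2]
grip_width: 0.0265
```

Just touching (about 1 N). Release.

Call:
apply_moves([
  {"xyz":[0,0,0],"turn":0},
  {"xyz":[0,0,0],"turn":0},
  {"xyz":[0,0,0],"turn":0},
  {"xyz":[0,0,0],"turn":0},
  {"xyz":[0,0,0],"turn":0},
], claw=-0.2)

```text
clock: 16.88
tcp_pos: [0.5889, 0.1144, 0.1887]
orientation: [2.278, 2.163, 0.0]
contact_force: [-0.4, -0.3, 0.1]
grip_width: 0.0513
```

```bash
python3 snap.py w20 wrist; python3 -c "
import cv2
a=cv2.imread('pics/w20.png')[200:360,220:430];a=cv2.resize(a,(630,480));cv2.imwrite('pics/w20c.png',a)"
```

```text
16.8833 [0.5889 0.1144 0.1887] toolx yaw 1.5188 w 0.05126524366818553 [-0.43 -0.3   0.14] j7 -0.6576579937970255
```

View pics/w20c.png

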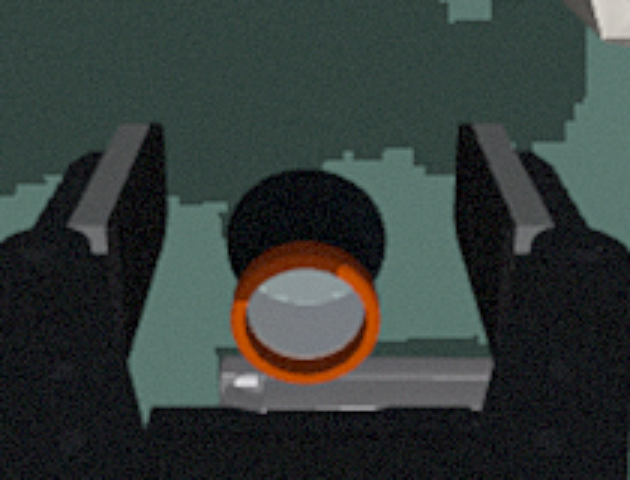

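The loupe stands upright on the mat (rim below, orange ring at (307,312) in the crop). I'll measure it for the regrasp.

Run:
```python
import pickle
from h import *
im=cv2.imread("pics/w20.png"); m,o=pickle.load(open("pics/w20.pkl","rb"))
hsv=cv2.cvtColor(im,cv2.COLOR_BGR2HSV); a=cv2.inRange(hsv,(2,120,35),(18,255,255)); a[:260]=0;a[335:]=0;a[:,:280]=0;a[:,360:]=0
pts=np.argwhere(a>0)[:,::-1].astype(np.float32); print(len(pts),pts.min(0),pts.max(0))
c=[onz(m,pts[:,0].min()-.5,(pts[pts[:,0].argmin(),1]),.0265)[:2],onz(m,pts[:,0].max()+.5,pts[pts[:,0].argmax(),1],.0265)[:2]]
print("LR",c,np.linalg.norm(c[0]-c[1]))
print("far",onz(m,323,pts[:,1].max()+.5,.030)[:2])
# rim: left/right dark extents at crop rows ~245: 228,386
q=[onz(m,x/3+220,240/3+200,.004)[:2] for x in (228,386)]; print("rim LR",q,np.linalg.norm(q[0]-q[1])); print("rim top(+y)",onz(m,307/3+220,170/3+200,.003)[:2])
```

```text
960 [297. 280.] [346. 327.]
LR [array([0.57300213, 0.09369308]), array([0.5991139 , 0.09112422])] 0.026237828522113357
far [0.58618819 0.07999245]
rim LR [array([0.57066671, 0.09316743]), array([0.60218473, 0.09153499])] 0.03156027014396007
rim top(+y) [0.58720241 0.10722263]
```

Call:
apply_moves([
  {"xyz":[-0.0007,-0.006,0],"turn":0},
  {"xyz":[-0.0007,-0.006,0],"turn":0},
  {"xyz":[-0.0007,-0.006,0],"turn":0},
  {"xyz":[-0.0006,-0.0044,0],"turn":0},
  {"xyz":[0,0,0],"turn":0},
])

```text
clock: 17.35
tcp_pos: [0.5862, 0.09, 0.1886]
orientation: [2.28, 2.16, -0.002]
contact_force: [-0.2, -0.5, -0.2]
grip_width: 0.0514
```

Call:
apply_moves([
  {"xyz":[0,0,0],"turn":0},
  {"xyz":[0,0,0],"turn":0},
  {"xyz":[0,0,0],"turn":0},
  {"xyz":[0,0,0],"turn":0},
  {"xyz":[0,0,0],"turn":0},
  {"xyz":[0,0,0],"turn":0},
], claw=1, squeeze=25)

```text
clock: 17.85
tcp_pos: [0.5863, 0.0922, 0.1889]
orientation: [2.278, 2.163, 0.0]
contact_force: [-0.6, -0.7, 3.4]
grip_width: 0.0261
```

```bash
python3 snap.py w21 wrist; python3 -c "
import cv2
a=cv2.imread('pics/w21.png')[200:360,220:430];a=cv2.resize(a,(630,480));cv2.imwrite('pics/w21c.png',a)"
```

```text
17.85 [0.5863 0.0922 0.1889] toolx yaw 1.5191 w 0.026090178652173925 [-0.55 -0.68  3.37] j7 -0.6251889327369237
```

View pics/w21c.png

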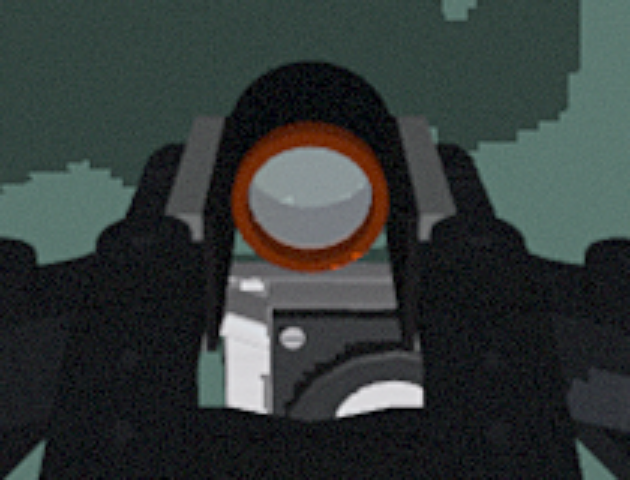

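Run:
```python
import pickle
from h import *
m,o=pickle.load(open("pics/w21.pkl","rb"))
f=lambda x,y,z:onz(m,(x+.5)/3+220-.5,(y+.5)/3+200-.5,z)[:2].round(4)
print("far edge",f(310,272,.030),"hole centre z30",f(310,197,.030),"hole far/near",f(310,248,.030),f(310,147,.030),"rim +y ext",f(310,62,.003),f(310,62,.004))
print("ring L,R", f(232,197,.0265),f(388,197,.0265))
print("seat window edges",f(385,383,.023))
print("screw",f(292,338,.023))
```

```text
far edge [0.5848 0.0799] hole centre z30 [0.5855 0.0939] hole far/near [0.585  0.0845] [0.586  0.1028] rim +y ext [0.5862 0.1076] [0.5862 0.1079]
ring L,R [0.5723 0.0927] [0.5985 0.0913]
seat window edges [0.5972 0.0513]
screw [0.5806 0.0619]
```

Call:
apply_moves([
  {"xyz":[0,0,0.008],"turn":0},
  {"xyz":[0,0,0.01],"turn":0},
  {"xyz":[0,0,0.01],"turn":0},
  {"xyz":[0.0031,-0.0135,0],"turn":0},
  {"xyz":[0.0031,-0.0135,0],"turn":0},
  {"xyz":[0.0031,-0.0135,0],"turn":0},
  {"xyz":[0.0031,-0.0134,0],"turn":0},
  {"xyz":[0,0,0],"turn":0},
  {"xyz":[0,0,0],"turn":0},
])

```text
clock: 18.65
tcp_pos: [0.5987, 0.0361, 0.2162]
orientation: [-2.282, -2.159, 0.001]
contact_force: [-0.3, 0.4, -0.4]
grip_width: 0.0264
```

```bash
python3 snap.py w22 wrist; python3 snap.py s22 side; python3 -c "
import cv2
a=cv2.imread('pics/w22.png')[200:360,220:430];a=cv2.resize(a,(630,480));cv2.imwrite('pics/w22c.png',a)
b=cv2.imread('pics/s22.png')[110:190,290:400]
cv2.imwrite('pics/s22c.png',cv2.resize(b,None,fx=6,fy=6,interpolation=2))"
```

```text
18.65 [0.5987 0.0361 0.2162] toolx yaw 1.5155 w 0.026399874157535492 [-0.32  0.44 -0.44] j7 -0.5090656303803113
18.7 [0.5985 0.0376 0.2163] toolx yaw 1.5175 w 0.02630211367781388 [ 0.23 -0.83 -0.53] j7 -0.5093137685147613
```

View pics/w22c.png

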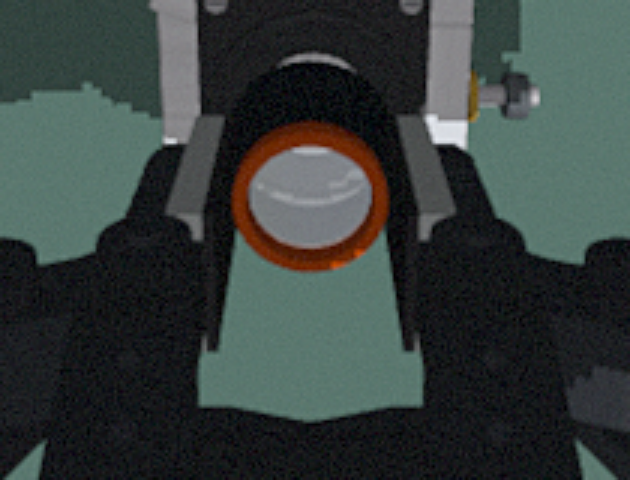

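View pics/s22c.png

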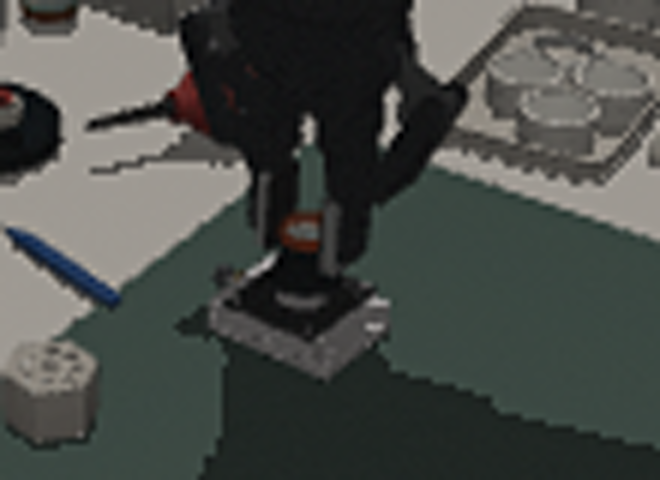

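Loupe upright in the grip over the seat. Lowering until contact.

Call:
apply_moves([
  {"xyz":[0,0.0005,-0.003],"turn":0},
  {"xyz":[0,0.0003,-0.003],"turn":0},
  {"xyz":[0,0,-0.001],"turn":0},
  {"xyz":[0,0,-0.0005],"turn":0},
  {"xyz":[0,0,0],"turn":0},
])

```text
clock: 19.17
tcp_pos: [0.5985, 0.0394, 0.2091]
orientation: [-2.277, -2.164, 0.0]
contact_force: [0.1, -0.0, 0.4]
grip_width: 0.0263
```

```bash
python3 snap.py w23 wrist; python3 -c "
import cv2
a=cv2.imread('pics/w23.png')[200:360,220:430];a=cv2.resize(a,(630,480));cv2.imwrite('pics/w23c.png',a)"
```

```text
19.1667 [0.5985 0.0394 0.2091] toolx yaw 1.5196 w 0.02631962185418556 [ 0.07 -0.04  0.39] j7 -0.5156855509405578
```

View pics/w23c.png

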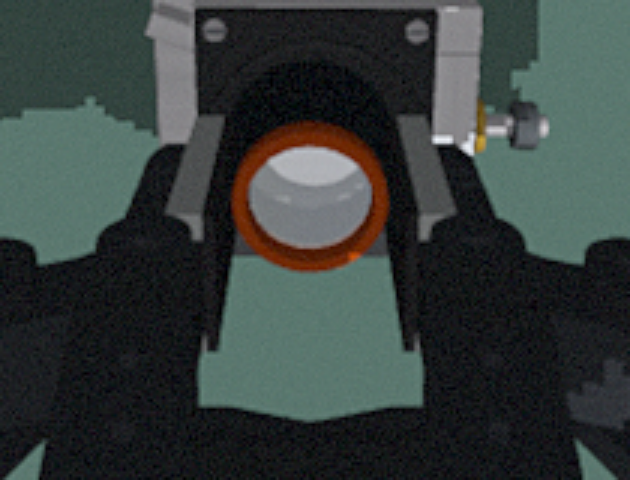

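Call:
apply_moves([
  {"xyz":[0,-0.0005,-0.0005],"turn":0},
  {"xyz":[0,0,-0.0005],"turn":0},
  {"xyz":[0,0,-0.0003],"turn":0},
  {"xyz":[0,0,0],"turn":0},
])

```text
clock: 19.55
tcp_pos: [0.5987, 0.0388, 0.2089]
orientation: [2.278, 2.163, 0.001]
contact_force: [-2.4, -0.1, 8.3]
grip_width: 0.0265
```

```bash
python3 snap.py w24 wrist; python3 -c "
import cv2,numpy as np
a=cv2.imread('pics/w24.png')[190:310,260:390];a=cv2.resize(a,None,fx=6,fy=6,interpolation=2);a=(255*(np.clip(a/255.,0,.4)/.4)**.6).astype('uint8');cv2.imwrite('pics/w24c.png',a[:,:780])"
```

```text
19.55 [0.5987 0.0388 0.2089] toolx yaw 1.5189 w 0.02645509005643108 [-2.38 -0.13  8.28] j7 -0.5156986523207806
```

View pics/w24c.png

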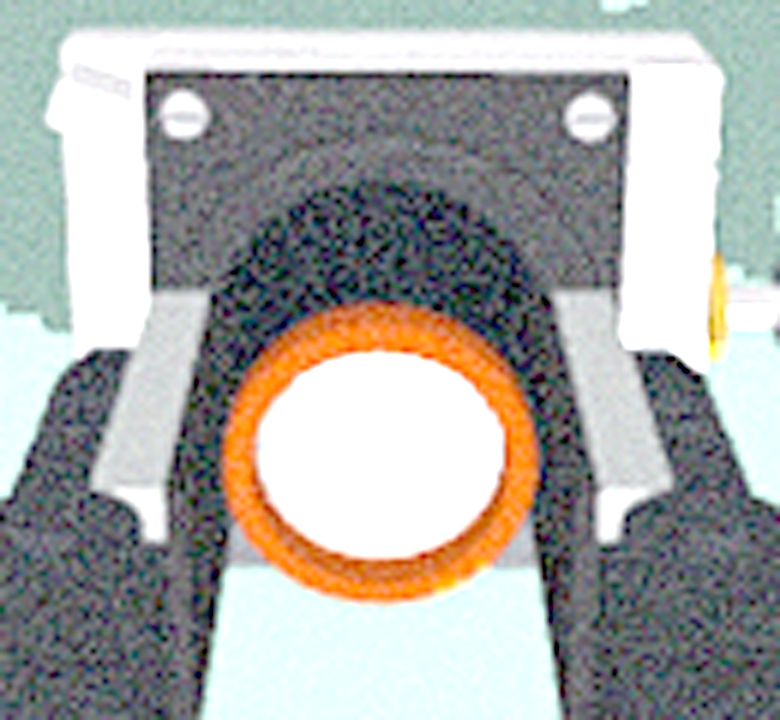

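Contact at exactly the expected seat height (ring top would have been 3 mm earlier). Ease off and release.

Call:
apply_moves([
  {"xyz":[0,0,0.0006],"turn":0},
  {"xyz":[0,0,0],"turn":0},
  {"xyz":[0,0,0],"turn":0},
  {"xyz":[0,0,0],"turn":0},
  {"xyz":[0,0,0],"turn":0},
], claw=-0.2)

```text
clock: 20.02
tcp_pos: [0.5986, 0.0382, 0.2083]
orientation: [-2.279, -2.163, 0.0]
contact_force: [-0.5, -0.3, -0.9]
grip_width: 0.0512
```

Call:
apply_moves([
  {"xyz":[0,0,0.01],"turn":0},
  {"xyz":[0,0,0.02],"turn":0},
  {"xyz":[0,0,0.02],"turn":0},
  {"xyz":[0,0,0.02],"turn":0},
  {"xyz":[0,0,0],"turn":0},
])

```text
clock: 20.43
tcp_pos: [0.6002, 0.0389, 0.2832]
orientation: [2.275, 2.16, 0.009]
contact_force: [1.2, 0.6, -0.3]
grip_width: 0.0511
```

```bash
python3 snap.py w25 wrist; python3 snap.py s25 side; python3 -c "
import cv2,numpy as np
a=cv2.imread('pics/w25.png')[190:350,220:430];a=cv2.resize(a,None,fx=3.7,fy=3.7,interpolation=2);cv2.imwrite('pics/w25c.png',np.clip(a*2.,0,255))
b=cv2.imread('pics/s25.png')[110:190,290:400]
cv2.imwrite('pics/s25c.png',np.clip(cv2.resize(b,None,fx=6,fy=6,interpolation=2)*1.8,0,255))"
```

```text
20.4333 [0.6002 0.0389 0.2832] toolx yaw 1.5187 w 0.05107673914292583 [ 1.21  0.64 -0.25] j7 -0.46701489748842623
20.4833 [0.5996 0.0386 0.2814] toolx yaw 1.5186 w 0.05108459414667909 [-0.41  0.13  0.83] j7 -0.4677110937828864[ WARN:0@0.083] global loadsave.cpp:1063 imwrite_ Unsupported depth image for selected encoder is fallbacked to CV_8U.
```

View pics/w25c.png

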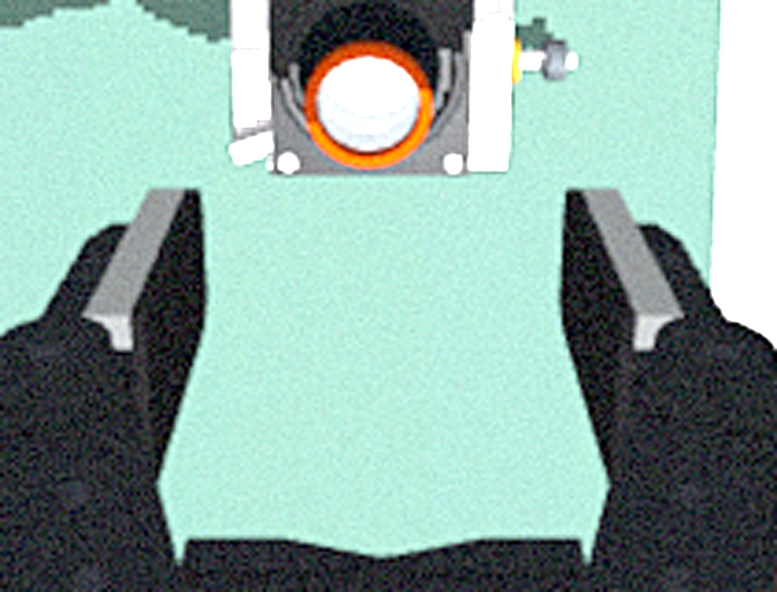

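View pics/s25c.png

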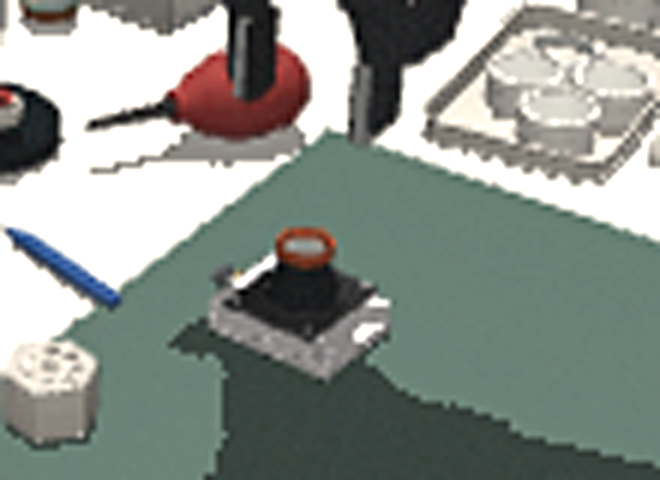

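The loupe stands upright inside the seat ring in both views. Next, the notched plate: I'll move the wrist over it.

Call:
apply_moves([
  {"xyz":[-0.005,0.0227,0],"turn":-0.082},
  {"xyz":[-0.005,0.0227,0],"turn":-0.082},
  {"xyz":[-0.005,0.0227,0],"turn":-0.082},
  {"xyz":[-0.005,0.0227,0],"turn":-0.082},
  {"xyz":[-0.005,0.0227,0],"turn":-0.082},
  {"xyz":[-0.005,0.0227,0],"turn":-0.082},
  {"xyz":[-0.005,0.0227,0],"turn":-0.082},
  {"xyz":[-0.005,0.0227,0],"turn":-0.082},
  {"xyz":[-0.005,0.0227,0],"turn":-0.082},
  {"xyz":[-0.005,0.0227,0],"turn":-0.082},
  {"xyz":[-0.005,0.0227,0],"turn":-0.082},
  {"xyz":[-0.005,0.0223,0],"turn":-0.078},
], claw=-0.4)

```text
clock: 21.53
tcp_pos: [0.5378, 0.3113, 0.2774]
orientation: [3.029, 0.83, -0.003]
contact_force: [-0.5, 0.4, 0.4]
grip_width: 0.0601
```

Call:
apply_moves([
  {"xyz":[0,0,0],"turn":0},
  {"xyz":[0,0,0],"turn":0},
])

```text
clock: 21.7
tcp_pos: [0.5374, 0.312, 0.2775]
orientation: [3.027, 0.842, -0.003]
contact_force: [-0.1, -0.9, 0.4]
grip_width: 0.0602
```

```bash
python3 snap.py w26 wrist
```

```text
21.7 [0.5374 0.312  0.2775] toolx yaw 0.5428 w 0.06019891755251446 [-0.1  -0.91  0.44] j7 -1.7885304533705118
```

View pics/w26.png

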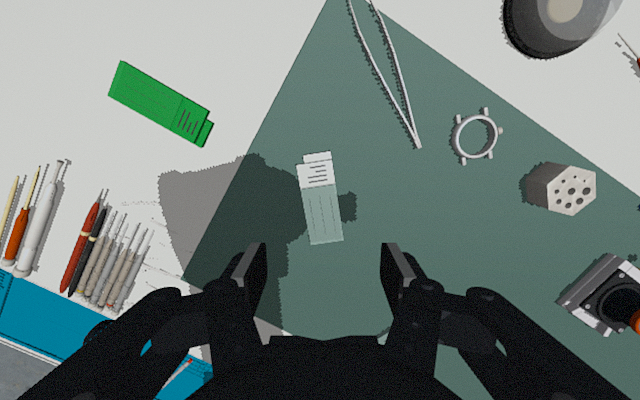

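```bash
python3 -c "
import cv2,numpy as np
a=cv2.imread('pics/w26.png')[140:255,270:370];a=cv2.resize(a,None,fx=5,fy=5,interpolation=2);cv2.imwrite('pics/w26c.png',np.clip(a*1.5,0,255).astype('uint8'))"
```

```text
(no output)
```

View pics/w26c.png

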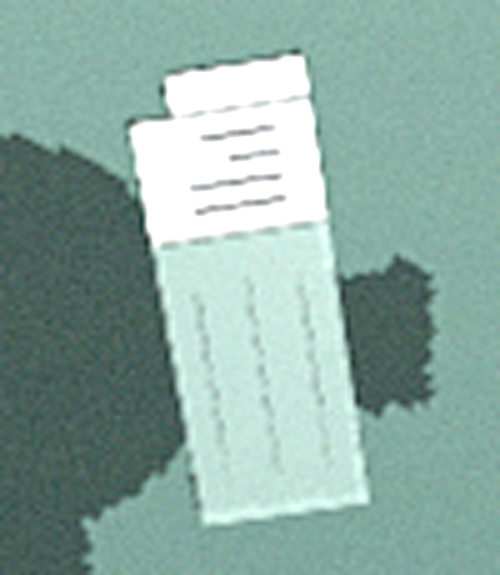

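Confirmed: this plate has a cut-out corner at the upper left of its frosted end (crop (150,90)) and ruled marks on top, so label up; the green plate has the same shape but is not meant.

Run:
```python
import pickle
from h import *
m,o=pickle.load(open("pics/w26.pkl","rb"))
f=lambda x,y,z=.009:onz(m,(x+.5)/5+270-.5,(y+.5)/5+140-.5,z)[:2]
cl,cr,fr,sh,br,bl=[f(*q) for q in[(203,522),(368,498),(303,55),(132,123),(328,218),(155,244)]]
print("clear width",np.linalg.norm(cl-cr),"len right",np.linalg.norm(cr-fr),"cl-sh",np.linalg.norm(cl-sh),"frost len R",np.linalg.norm(br-fr))
yaw=[np.arctan2(*(b-a)[::-1]) for a,b in((cr,fr),(cl,sh))]; print("yaw",yaw,"perp",np.arctan2(*(cl-cr)[::-1])-np.pi/2)
mid=(cl+cr)/2; y=np.mean(yaw); print("clear mid",mid,"origin",mid+.04*np.array([np.cos(y),np.sin(y)]))
print("frost boundary mid",(br+bl)/2)
```

```text
clear width 0.029731615895201118 len right 0.07883606579059477 cl-sh 0.07226833666745947 frost len R 0.02742837820887252
yaw [np.float64(0.6970025524869763), np.float64(0.69316584626531)] perp 0.6998598911812692
clear mid [0.50807707 0.2914709 ] origin [0.53879706 0.3170889 ]
frost boundary mid [0.54774028 0.32427026]
```

Sizes fit (29.7 × 78.8 mm), yaw 0.697. I'll approach above the clear end and take a second view to check height.

Call:
apply_moves([
  {"xyz":[-0.0067,-0.0043,-0.012],"turn":0.0513},
  {"xyz":[-0.0067,-0.0043,-0.012],"turn":0.0513},
  {"xyz":[-0.0067,-0.0043,-0.012],"turn":0.0514},
  {"xyz":[0,0,-0.011],"turn":0},
  {"xyz":[0,0,0],"turn":0},
  {"xyz":[0,0,0],"turn":0},
])

```text
clock: 22.25
tcp_pos: [0.5191, 0.2966, 0.2309]
orientation: [2.956, 1.063, -0.002]
contact_force: [0.7, 1.2, 0.1]
grip_width: 0.0598
```

```bash
python3 snap.py w27 wrist
```

```text
22.25 [0.5191 0.2966 0.2309] toolx yaw 0.6903 w 0.05979592857830254 [0.72 1.21 0.08] j7 -1.683273983936151
```

View pics/w27.png

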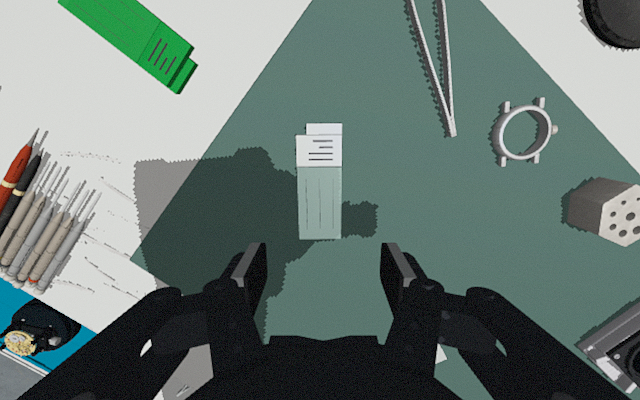

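Run:
```python
import pickle
from h import *
m,o=pickle.load(open("pics/w26.pkl","rb")); m2,o2=pickle.load(open("pics/w27.pkl","rb"))
g=lambda x,y:((x+.5)/5+270-.5,(y+.5)/5+140-.5)
A=[g(*q) for q in[(203,522),(368,498),(303,55),(132,123),(328,218),(155,244)]]
im=cv2.imread("pics/w27.png")[110:250,285:355]
cv2.imwrite("pics/w27c.png",np.clip(cv2.resize(im,None,fx=4,fy=4,interpolation=2)*1.5,0,255).astype('uint8'))
B=[(299,240),(341,238.5),(342,123),(296,135),(342,167),(297,168)]
for a,b in zip(A,B):
    X,e=tri(ray(m,*a),ray(m2,*b)); print(X.round(4),e.round(4),onz(m2,*b,.009).round(4)[:2],onz(m,*a,.009).round(4)[:2])
cl,cr,fr,sh=[onz(m2,*b,.009)[:2] for b in B[:4]]
print(np.arctan2(*(fr-cr)[::-1]),np.arctan2(*(sh-cl)[::-1]))
```

```text
[0.4949 0.3008 0.0017] 0.0015 [0.4973 0.3018] [0.4985 0.3028]
[0.5181 0.2804 0.0112] 0.0007 [0.5172 0.2795] [0.5177 0.2801]
[0.578  0.3306 0.0078] 0.0001 [0.578  0.3306] [0.5781 0.3307]
[0.5526 0.349  0.0006] 0.0002 [0.5535 0.3486] [0.5541 0.349 ]
[0.5561 0.3117 0.0028] 0.0007 [0.5566 0.3123] [0.5572 0.313 ]
[ 0.533   0.3342 -0.0125] 0.0003 [0.5371 0.3349] [0.5383 0.3356]
0.6999084947899001 0.69369436150746
```

View pics/w27c.png

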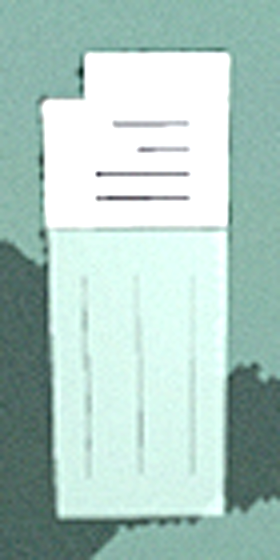

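Positions agree within about 1 mm between views. Triangulated heights scatter with this short baseline, but average near the mat. Descend and grip the clear end.

Call:
apply_moves([
  {"xyz":[-0.001,0.001,-0.014],"turn":0},
  {"xyz":[0,0,-0.014],"turn":0},
  {"xyz":[0,0,-0.013],"turn":0},
  {"xyz":[0,0,-0.008],"turn":0},
  {"xyz":[0,0,-0.004],"turn":0},
  {"xyz":[0,0,0],"turn":0},
])

```text
clock: 22.8
tcp_pos: [0.5175, 0.2984, 0.1777]
orientation: [2.955, 1.066, -0.002]
contact_force: [0.6, -0.3, -0.3]
grip_width: 0.0598
```

```bash
python3 snap.py w28 wrist
```

```text
22.8 [0.5175 0.2984 0.1777] toolx yaw 0.6926 w 0.05976747150583697 [ 0.64 -0.3  -0.32] j7 -1.7108599516582386
```

View pics/w28.png

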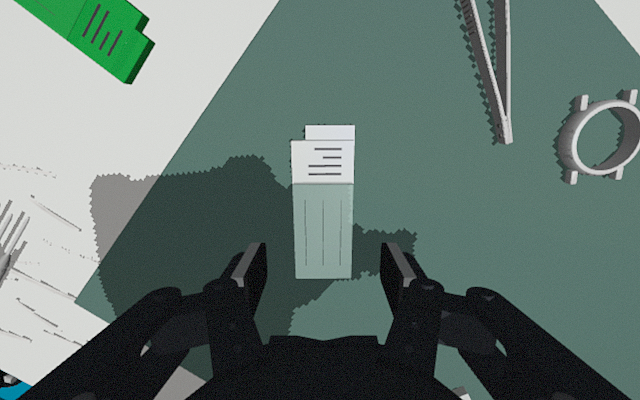

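Computed from this picture, the clear end is 12 mm behind the grasp centre (plate x about -28), as planned. Close with a firm grip.

Call:
apply_moves([
  {"xyz":[0,0,-0.0005],"turn":0.003},
  {"xyz":[0,0,0],"turn":0},
  {"xyz":[0,0,0],"turn":0},
  {"xyz":[0,0,0],"turn":0},
  {"xyz":[0,0,0],"turn":0},
  {"xyz":[0,0,0],"turn":0},
  {"xyz":[0,0,0],"turn":0},
], claw=1, squeeze=60)

```text
clock: 23.43
tcp_pos: [0.5179, 0.2987, 0.179]
orientation: [-2.953, -1.071, -0.002]
contact_force: [-1.2, -1.0, 5.6]
grip_width: 0.0276
```

Call:
apply_moves([
  {"xyz":[0,0,0.005],"turn":0},
  {"xyz":[0,0,0.01],"turn":0},
  {"xyz":[0,0,0.015],"turn":0},
  {"xyz":[0,0,0.02],"turn":0},
  {"xyz":[0,0,0],"turn":0},
])

```text
clock: 23.85
tcp_pos: [0.5188, 0.2994, 0.2321]
orientation: [-2.952, -1.07, -0.009]
contact_force: [0.9, 1.0, -0.3]
grip_width: 0.0271
```

```bash
python3 snap.py w29 wrist;python3 snap.py s29 side; python3 -c "
import cv2,numpy as np
b=cv2.imread('pics/s29.png')[140:280,220:400]
cv2.imwrite('pics/s29c.png',np.clip(cv2.resize(b,None,fx=4,fy=4,interpolation=2)*1.8,0,255).astype('uint8'))"
```

```text
23.85 [0.5188 0.2994 0.2321] toolx yaw 0.6956 w 0.0270848268149906 [ 0.95  1.05 -0.25] j7 -1.6840235271290207
23.9 [0.5184 0.2991 0.2306] toolx yaw 0.6956 w 0.02708303608051638 [ 0.08 -0.11 -0.64] j7 -1.684546469359883
```

View pics/w29.png

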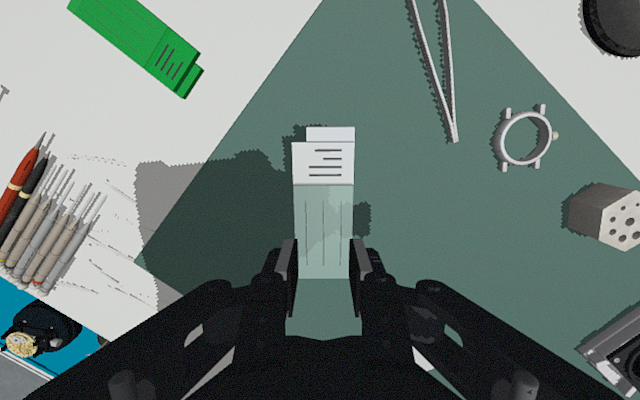

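View pics/s29c.png

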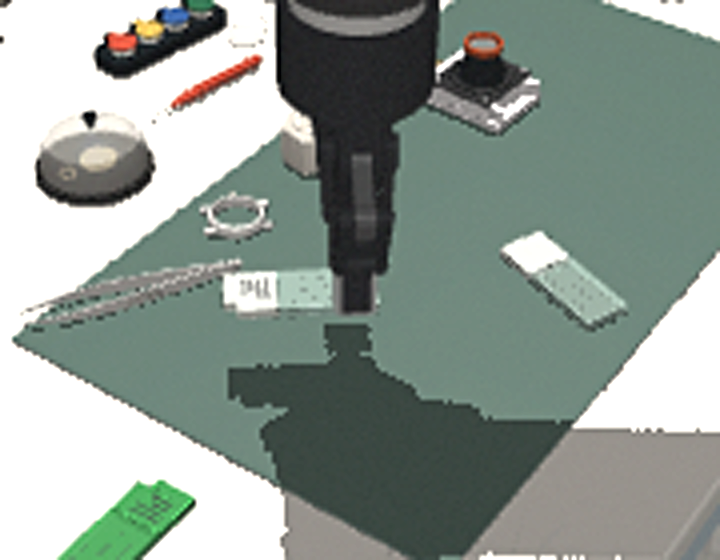

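Step 2 met: the plate is lifted level by its clear end, label up, notch at upper left (+y). I'll carry it to the front of the channel, in line with the stand.

Call:
apply_moves([
  {"xyz":[-0.00265,-0.0212,0],"turn":-0.0625},
  {"xyz":[-0.00265,-0.0212,0],"turn":-0.0625},
  {"xyz":[-0.00265,-0.0212,0],"turn":-0.0625},
  {"xyz":[-0.00265,-0.0212,0],"turn":-0.0625},
  {"xyz":[-0.00265,-0.0212,0],"turn":-0.0625},
  {"xyz":[-0.00265,-0.0212,0],"turn":-0.0625},
  {"xyz":[-0.00265,-0.0212,0],"turn":-0.0625},
  {"xyz":[-0.00265,-0.0212,0],"turn":-0.0625},
  {"xyz":[-0.00265,-0.0212,0],"turn":-0.0625},
  {"xyz":[-0.00265,-0.0212,0],"turn":-0.0625},
  {"xyz":[-0.00265,-0.0212,0],"turn":-0.0625},
  {"xyz":[-0.00265,-0.0212,0],"turn":-0.0625},
])

```text
clock: 24.95
tcp_pos: [0.4853, 0.0421, 0.228]
orientation: [-3.14, 0.094, -0.0]
contact_force: [1.2, 0.2, -0.6]
grip_width: 0.027
```

Call:
apply_moves([
  {"xyz":[0,0,0],"turn":0},
  {"xyz":[0,0,0],"turn":0},
])

```text
clock: 25.12
tcp_pos: [0.4855, 0.0421, 0.228]
orientation: [3.14, -0.092, -0.0]
contact_force: [-0.0, 0.4, -0.9]
grip_width: 0.027
```

```bash
python3 snap.py w30 wrist
```

```text
25.1167 [0.4855 0.0421 0.228 ] toolx yaw -0.0587 w 0.027005372659455917 [-0.02  0.37 -0.85] j7 -1.8927105256442585
```

View pics/w30.png

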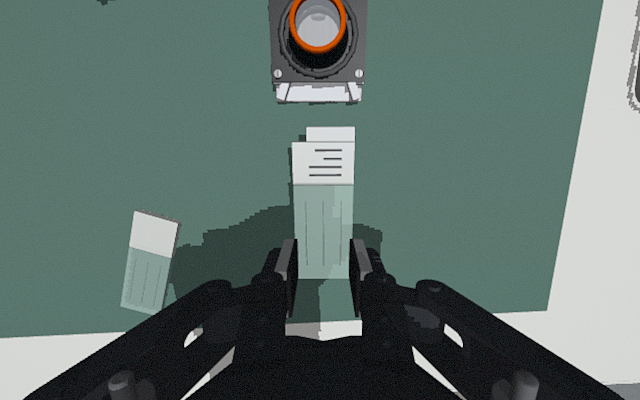

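Run:
```python
import pickle
from h import *
im=cv2.imread("pics/w30.png"); m,o=pickle.load(open("pics/w30.pkl","rb"))
c=np.clip(cv2.resize(im[0:200,260:380],None,fx=4,fy=4,interpolation=2)[:600]*1.5,0,255).astype('uint8'); cv2.imwrite("pics/w30c.png",cv2.resize(c,None,fx=1,fy=1)) 
zt=o["tcp_pos"][2]-.170
for n,p,z in [("scL",(277,73),.023),("scR",(360,73),.023),("frR",(355,127),zt),("shL",(292,142),zt),("clL",(297,278),zt),("clR",(351.5,278),zt),("bndL",(292.5,185),zt),("bndR",(354,185),zt)]: print(n,onz(m,*p,z).round(4)[:2])
```

```text
scL [0.5807 0.0621]
scR [0.578  0.0162]
frR [0.5503 0.0235]
shL [0.5452 0.0533]
clL [0.4732 0.0569]
clR [0.4715 0.0275]
bndL [0.5246 0.0549]
bndR [0.5228 0.0247]
```

View pics/w30c.png

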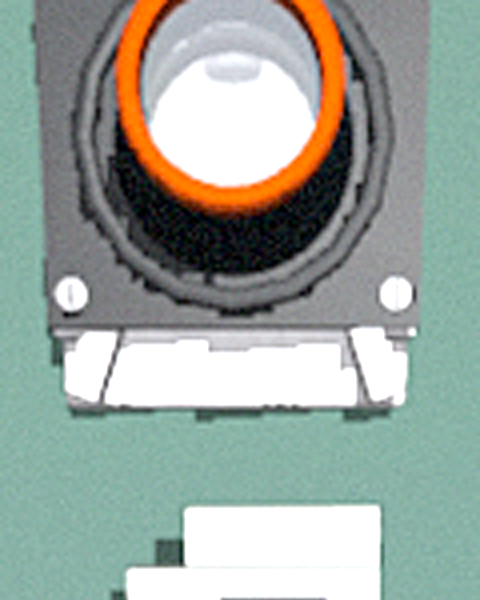

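Stand yaw is -0.0585 and the tool is in line with it (-0.0587); the plate sits 2.8 mm too far to -y. Correct this, descend to channel height and look.

Call:
apply_moves([
  {"xyz":[0,0.0014,-0.013],"turn":0},
  {"xyz":[0,0.0014,-0.013],"turn":0},
  {"xyz":[0,0,-0.012],"turn":0},
  {"xyz":[0,0,-0.002],"turn":0},
  {"xyz":[0,0,0],"turn":0},
  {"xyz":[0,0,0],"turn":0},
])

```text
clock: 25.67
tcp_pos: [0.486, 0.0474, 0.1883]
orientation: [-3.14, 0.084, -0.0]
contact_force: [0.4, 0.5, 0.2]
grip_width: 0.0267
```

```bash
python3 snap.py w31 wrist; python3 snap.py s31 side
python3 - <<'E'
import pickle
from h import *
im=cv2.imread("pics/w31.png"); m,o=pickle.load(open("pics/w31.pkl","rb"))
c=np.clip(cv2.resize(im[40:180,240:400],None,fx=4.2,fy=4.2,interpolation=2)*1.5,0,255).astype('uint8'); cv2.imwrite("pics/w31c.png",c)
b=cv2.imread('pics/s31.png')[120:210,290:420]
cv2.imwrite('pics/s31c.png',np.clip(cv2.resize(b,None,fx=6,fy=6,interpolation=2)*1.8,0,255).astype('uint8'))
E
```

```text
25.6667 [0.486  0.0474 0.1883] toolx yaw -0.0535 w 0.026736862196183465 [0.36 0.46 0.22] j7 -1.9083108198495964
25.7167 [0.4861 0.0473 0.1885] toolx yaw -0.0537 w 0.027339964267207018 [-0.31 -0.47 -0.73] j7 -1.9082614036729724
```

View pics/w31c.png

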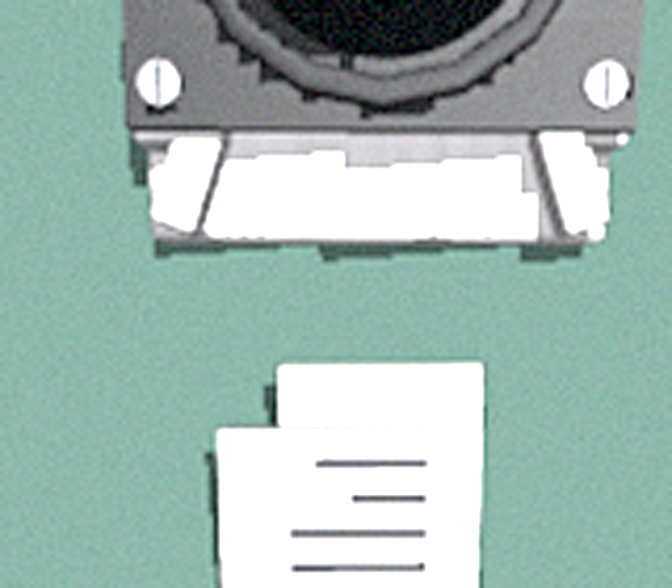

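View pics/s31c.png

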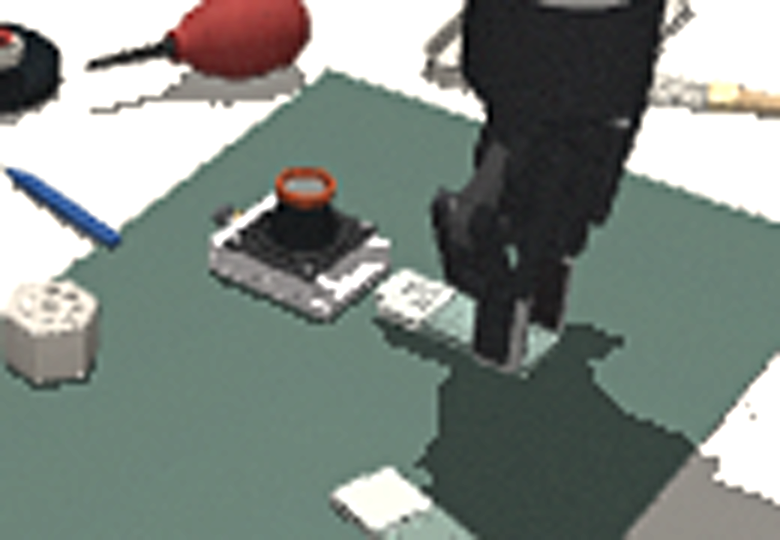

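Run:
```python
import pickle
from h import *
m,o=pickle.load(open("pics/w31.pkl","rb"))
f=lambda x,y,z:onz(m,(x+.5)/4.2+240-.5,(y+.5)/4.2+40-.5,z)[:2]
sL,sR=f(158,82,.023),f(607,83,.023); mid=(sL+sR)/2; ya=np.arctan2(*(sL-sR)[::-1])-np.pi/2
print(sL,sR,mid,"yaw",ya)
fl=[f(205,238,.011),f(575,235,.011)]; print("flare front floor",fl,np.linalg.norm(fl[0]-fl[1]),(fl[0]+fl[1])/2)
zt=o["tcp_pos"][2]-.170
P=dict(frR=f(484,364,zt),frL=f(277,364,zt),shL=f(216,430,zt),R2=f(480,580,zt),L2=f(221,580,zt))
for k,v in P.items(): 
    d=v-mid; print(k,v.round(4),"stand-axis along,lat",np.round([d@[np.cos(ya),np.sin(ya)]-.015,d@[-np.sin(ya),np.cos(ya)]],4))
```

```text
[0.58060581 0.06195166] [0.57811826 0.01692167] [0.57936204 0.03943667] yaw -0.05518579427885828
flare front floor [array([0.56657615, 0.05982623]), array([0.5646733 , 0.01802484])] 0.04184467564773905 [0.56562473 0.03892554]
frR [0.5513 0.0294] stand-axis along,lat [-0.0424 -0.0116]
frL [0.5525 0.0522] stand-axis along,lat [-0.0425  0.0113]
shL [0.5458 0.0595] stand-axis along,lat [-0.0497  0.0182]
R2 [0.5271 0.0304] stand-axis along,lat [-0.0667 -0.0119]
L2 [0.5287 0.0604] stand-axis along,lat [-0.0668  0.0181]
```

The plate is now 3.2 mm too far to +y (measured TCP agrees). Correct and re-check from the measured pose.

Call:
apply_moves([
  {"xyz":[0,-0.0032,0],"turn":0},
  {"xyz":[0,0,0],"turn":0},
  {"xyz":[0,0,0],"turn":0},
])

```text
clock: 26.02
tcp_pos: [0.4859, 0.0433, 0.1884]
orientation: [3.14, -0.086, 0.001]
contact_force: [-0.4, -0.3, -1.5]
grip_width: 0.0271
```

Call:
apply_moves([
  {"xyz":[0.004,0.0004,0],"turn":0},
  {"xyz":[0.004,0,0],"turn":0},
  {"xyz":[0.004,-0.0003,0],"turn":0},
  {"xyz":[0.004,-0.0003,0],"turn":0},
  {"xyz":[0.004,-0.0003,0],"turn":0},
  {"xyz":[0.002,-0.0002,0],"turn":0},
  {"xyz":[0,0,0],"turn":0},
  {"xyz":[0,0,0],"turn":0},
])

```text
clock: 26.68
tcp_pos: [0.5078, 0.043, 0.1879]
orientation: [3.14, -0.085, -0.0]
contact_force: [0.1, 0.1, -0.1]
grip_width: 0.0275
```

```bash
python3 snap.py w32 wrist
python3 - <<'E'
import pickle
from h import *
im=cv2.imread("pics/w32.png")
c=np.clip(cv2.resize(im[80:220,240:400],None,fx=4.2,fy=4.2,interpolation=2)*1.3,0,255).astype('uint8'); cv2.imwrite("pics/w32c.png",c)
E
```

```text
26.6833 [0.5078 0.043  0.1879] toolx yaw -0.0544 w 0.02749910698664282 [ 0.06  0.12 -0.12] j7 -1.8896256002432568
```

View pics/w32c.png

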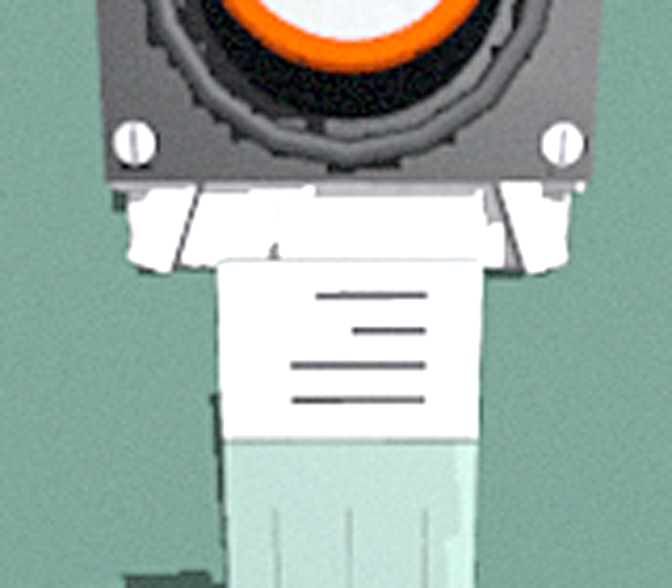

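Centred in the flare (plate middle col 349 against screw middle 348). Advance to just before the stop.

Call:
apply_moves([
  {"xyz":[0.004,-0.0002,0],"turn":0},
  {"xyz":[0.004,-0.0002,0],"turn":0},
  {"xyz":[0.004,-0.0003,0],"turn":0},
  {"xyz":[0.004,-0.0002,0],"turn":0},
  {"xyz":[0.004,-0.0002,0],"turn":0},
  {"xyz":[0.004,-0.0002,0],"turn":0},
  {"xyz":[0.004,-0.0002,0],"turn":0},
  {"xyz":[0.002,-0.0001,0],"turn":0},
  {"xyz":[0,0,0],"turn":0},
])

```text
clock: 27.48
tcp_pos: [0.5383, 0.0414, 0.188]
orientation: [-3.14, 0.085, -0.001]
contact_force: [0.3, -0.6, -1.7]
grip_width: 0.0272
```

```bash
python3 snap.py w33 wrist
python3 - <<'E'
import pickle
from h import *
im=cv2.imread("pics/w33.png")
c=np.clip(cv2.resize(im[60:300,220:420],None,fx=2.5,fy=2.5,interpolation=2)*1.3,0,255).astype('uint8'); cv2.imwrite("pics/w33c.png",c)
E
```

```text
27.4833 [0.5383 0.0414 0.188 ] toolx yaw -0.0544 w 0.027197429829639966 [ 0.29 -0.56 -1.74] j7 -1.8725156174352127
```

View pics/w33c.png

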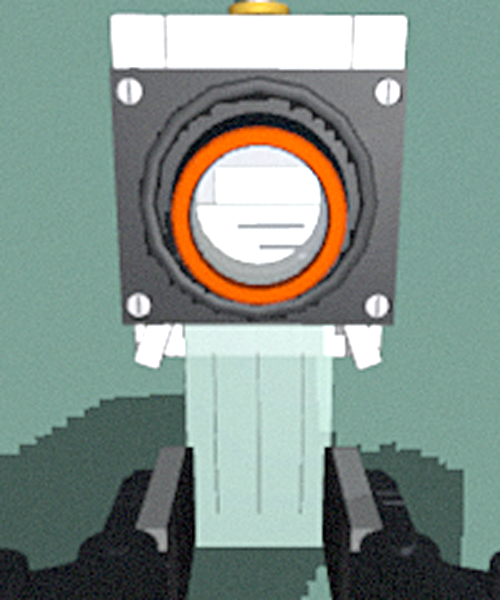

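Plate is inside the channel, label lines visible through the loupe, no side force. Push on against the spring.

Call:
apply_moves([
  {"xyz":[0.0015,-0.0001,0],"turn":0},
  {"xyz":[0.0015,-0.0001,0],"turn":0},
  {"xyz":[0.0015,-0.0001,0],"turn":0},
  {"xyz":[0.0015,-0.0001,0],"turn":0},
  {"xyz":[0.001,0,0],"turn":0},
  {"xyz":[0,0,0],"turn":0},
])

```text
clock: 28.03
tcp_pos: [0.5444, 0.041, 0.1878]
orientation: [3.14, -0.085, -0.002]
contact_force: [-2.0, 0.2, -0.1]
grip_width: 0.0269
```

Call:
apply_moves([
  {"xyz":[0.001,-0.0001,0],"turn":0},
  {"xyz":[0.001,0,0],"turn":0},
  {"xyz":[0,0,0],"turn":0},
  {"xyz":[0,0,0],"turn":0},
])

```text
clock: 28.37
tcp_pos: [0.5464, 0.0409, 0.1878]
orientation: [3.14, -0.085, -0.002]
contact_force: [-3.4, 0.7, -0.7]
grip_width: 0.0277
```

```bash
python3 snap.py w34 wrist
python3 - <<'E'
import pickle
from h import *
im=cv2.imread("pics/w34.png")
c=np.clip(cv2.resize(im[60:300,220:420],None,fx=2.5,fy=2.5,interpolation=2)*1.3,0,255).astype('uint8'); cv2.imwrite("pics/w34c.png",c)
E
```

```text
28.3667 [0.5464 0.0409 0.1878] toolx yaw -0.0541 w 0.027657752819953554 [-3.36  0.69 -0.7 ] j7 -1.8677139580088835
```

View pics/w34c.png

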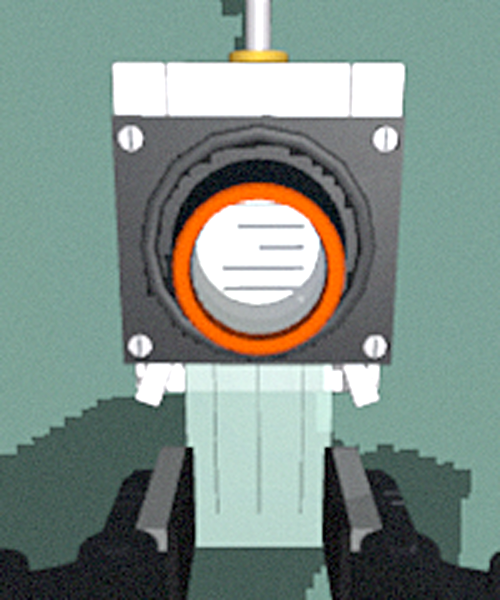

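Force follows the spring (3.4 N, about 3.7 mm in), well past the key. Continue to the end wall.

Call:
apply_moves([
  {"xyz":[0.001,-0.0001,0],"turn":0},
  {"xyz":[0.001,0,0],"turn":0},
  {"xyz":[0.0005,0,0],"turn":0},
  {"xyz":[0,0,0],"turn":0},
  {"xyz":[0,0,0],"turn":0},
])

```text
clock: 28.83
tcp_pos: [0.5489, 0.0408, 0.1878]
orientation: [3.14, -0.085, -0.002]
contact_force: [-4.4, 0.2, 0.4]
grip_width: 0.0271
```

Call:
apply_moves([
  {"xyz":[0.0005,0,0],"turn":0},
  {"xyz":[0,0,0],"turn":0},
  {"xyz":[0,0,0],"turn":0},
])

```text
clock: 29.08
tcp_pos: [0.5491, 0.0408, 0.1877]
orientation: [3.14, -0.085, -0.003]
contact_force: [-6.3, 0.4, -0.3]
grip_width: 0.0272
```

Force stepped from 4.4 to 6.3 N with hardly any motion, so the plate is against the end wall. Final check.

```bash
python3 snap.py w35 wrist; python3 snap.py s35 side
python3 - <<'E'
import pickle
from h import *
im=cv2.imread("pics/w35.png"); m,o=pickle.load(open("pics/w35.pkl","rb"))
c=np.clip(cv2.resize(im[60:300,220:420],None,fx=2.5,fy=2.5,interpolation=2)*1.3,0,255).astype('uint8'); cv2.imwrite("pics/w35c.png",c)
b=cv2.imread('pics/s35.png')[110:210,280:410]
cv2.imwrite('pics/s35c.png',np.clip(cv2.resize(b,None,fx=6,fy=6,interpolation=2)*1.8,0,255).astype('uint8'))
E
```

```text
29.0833 [0.5491 0.0408 0.1877] toolx yaw -0.0542 w 0.027181527903895407 [-6.3   0.36 -0.32] j7 -1.866279897379163
29.1333 [0.5491 0.0407 0.1877] toolx yaw -0.0543 w 0.02723915990259865 [-5.95  1.32  0.24] j7 -1.8662991129227136
```

View pics/w35c.png

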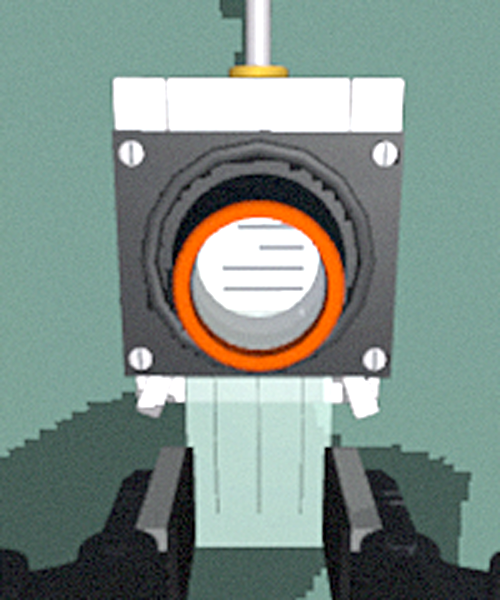

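View pics/s35c.png

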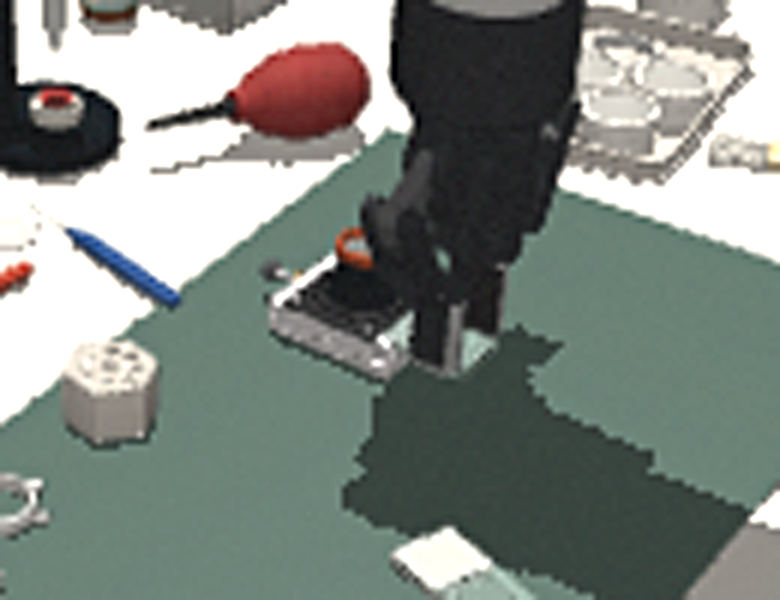

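All good: plate home with the label lines under the loupe, loupe upright inside its ring and clear of the gripper, stop rod pushed out. Handing in.

Run:
```python
from bench import r
print(r.hand_in())
```

```text
the job is handed in; nothing more can be done
None
```

The loupe stands upright, wide rim down, in its seat on the stand and is let go. The notched plate is fully home under it, still held by its clear end. I handed in at about 29 s of the 61 s allowed; no verdict was reported.

**Loupe:** Gravity alone did not swing it upright in the grip. I tilted it by pushing its rim against the stand's fixed top edge. Two attempts to finish righting it on the mat failed: the loupe slipped in the pads. I then tilted it further on the stand's edge and let it settle upright on the mat. It was regrasped and placed at (0.598, 0.039). It met the seat at the expected height.

**Plate:** I chose the one with the cut corner and ruled marks, not the blank or the green one. I gripped it about 27 mm behind its centre and slid it in frosted end first, label up.

**Last checks:**
- **Stop:** the push force followed the spring from 2.0 to 4.4 N. It then rose to about 6 N with almost no further motion, so the plate is against the end wall.
- **Alignment:** the tool is in line with the stand to within 0.01 rad.
- **View:** the label lines show under the loupe, which looks upright inside its ring and clear of the fingers.
- **Other things:** I did not touch the block, the blank plate or the tweezers.

**What disagreed:** the two-view heights of the plate's corners scattered by about 10 mm or more because the views were close together. I therefore relied on the stated height, together with the plate's sizes, which fitted within about 1 mm. The finger opening read 1.5 to 3 mm under the listed widths.

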